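# Refile two slide magazines in the leaning rack and shut its keeper bar

## Task

Refile the slide magazines in the leaning rack: the red one was put in the blue bay by mistake and the blue one is still out on the bench, so get each fully home in the bay with its own colour label. Lower them in rather than dropping them, and never lay a magazine over, for the slides are glass. When all four magazines are home, swing the keeper bar shut over them until it snaps into its detent; leave the green and yellow magazines and everything else on the bench where they are.

Things in the scene. Friction and masses are not known exactly. Their poses are not given: they have to be found in the camera images.
- mag_red: 10-slide magazine, red: a block 80 (x) x 36 (y) x 70 (z) mm with a red grip fin on its top, 36 (x) x 12 (y) x 42 (z) mm, centred, so 112 mm tall in all; about 0.15 kg, centre of mass 40 mm up; the same turned half round about z. Origin: centre of the underside; z points up along the fin. Misfiled at the start: it sits in the bay with the blue label.
- mag_blue: 10-slide magazine, blue: a block 80 (x) x 36 (y) x 70 (z) mm with a blue grip fin on its top, 36 (x) x 12 (y) x 42 (z) mm, centred, so 112 mm tall in all; about 0.15 kg, centre of mass 40 mm up; the same turned half round about z. Origin: centre of the underside; z points up along the fin. Stands upright on the bench at the start.
- mag_green: 10-slide magazine, green: a block 80 (x) x 36 (y) x 70 (z) mm with a green grip fin on its top, 36 (x) x 12 (y) x 42 (z) mm, centred, so 112 mm tall in all; about 0.15 kg, centre of mass 40 mm up; the same turned half round about z. Origin: centre of the underside; z points up along the fin. Already home in the bay with the green label.
- mag_yellow: 10-slide magazine, yellow: a block 80 (x) x 36 (y) x 70 (z) mm with a yellow grip fin on its top, 36 (x) x 12 (y) x 42 (z) mm, centred, so 112 mm tall in all; about 0.15 kg, centre of mass 40 mm up; the same turned half round about z. Origin: centre of the underside; z points up along the fin. Already home in the bay with the yellow label.
- bay_red: Bay with the red label, 42 x 40 mm, clipped outside its far wall. Origin and axes: those of a magazine fully home here. z: bay axis, up out of its mouth, leaning 27 degrees from vertical towards the robot's side; x away and up; y across. Inside: floor z = 0, side walls y = +-23 mm, 56 mm high; lower wall (magazines rest on it) x = -40, upper wall x = +52, both 53 mm high. Walls between bays 8 mm thick.
- bay_blue: Bay with the blue label, 42 x 40 mm, clipped outside its far wall. Origin and axes: those of a magazine fully home here. z: bay axis, up out of its mouth, leaning 27 degrees from vertical towards the robot's side; x away and up; y across. Inside: floor z = 0, side walls y = +-23 mm, 56 mm high; lower wall (magazines rest on it) x = -40, upper wall x = +52, both 53 mm high. Walls between bays 8 mm thick.
- bay_green: Bay with the green label, 42 x 40 mm, clipped outside its far wall. Origin and axes: those of a magazine fully home here. z: bay axis, up out of its mouth, leaning 27 degrees from vertical towards the robot's side; x away and up; y across. Inside: floor z = 0, side walls y = +-23 mm, 56 mm high; lower wall (magazines rest on it) x = -40, upper wall x = +52, both 53 mm high. Walls between bays 8 mm thick.
- bay_yellow: Bay with the yellow label, 42 x 40 mm, clipped outside its far wall. Origin and axes: those of a magazine fully home here. z: bay axis, up out of its mouth, leaning 27 degrees from vertical towards the robot's side; x away and up; y across. Inside: floor z = 0, side walls y = +-23 mm, 56 mm high; lower wall (magazines rest on it) x = -40, upper wall x = +52, both 53 mm high. Walls between bays 8 mm thick.
- rack: Fixed slide rack on a 150 x 228 mm foot plate, four bays side by side along its y at 54 mm pitch (y = -81, -27, 27, 81 mm), bay floors' centres 55 mm above the bench. Origin: on the bench under the middle of the bays; x points away from the side towards which the bays lean, z up. Home magazines reach 165 mm above the bench.
- keeper (a joint): Keeper bar's angle; a steel bail hinged on both ends of the rack about its y. 0 = shut: its bar lies over the far shoulders of all four magazines, beyond the fins (bays' x = 32, z = 84 mm); 1.6 rad = thrown back on the far side. Friction holds it where left; about 3 to 6 N at the bar moves it; in the last 0.3 rad a spring detent yields, snaps and holds it at its stop, 0.
- keeper_bar (a point): Middle of the keeper bar, which runs along the rack's y, 8 mm thick, 236 mm long; its middle 70 mm wear an orange sleeve 14 mm thick. At angle q it lies 64 mm x (sin q along the bays' x + cos q along the bays' z) from keeper_hinge.
- keeper_hinge (a point): Point on the keeper bar's hinge line, in the middle of the rack (bays' x = 32, z = 20 mm).
- oil_bottle: Amber immersion oil bottle, 38 mm across, 78 mm tall, loose. Origin: centre of the underside.
- staining_jar: Glass staining jar with a white lid, 62 mm across, 94 mm tall, loose. Origin: centre of the underside.
- wash_bottle: White wash bottle with a blue cap, 68 mm across, 190 mm tall, loose. Origin: centre of the underside.
- slide_box: Grey and white slide box, 100 x 83 x 35 mm, lying, loose. Origin: centre of the underside.
- tissue_box: Green lens tissue box, 115 x 75 x 45 mm (tissue to 70 mm), loose. Origin: centre of the underside.
There are look-alikes about, which are no part of the job. Of the things like the mag_red, leave any that is pink or purple; of the rest the larger one is meant.

How it is judged:
On the way:
1. the red and the blue magazine are both fully home in the bays of their own colour while the keeper bar is still open (beyond 0.5 rad) (x of mag_red in the frame of bay_red between -0.005 and 0.015 m and y of mag_red in the frame of bay_red between -0.008 and 0.008 m and z of mag_red in the frame of bay_red between -0.004 and 0.005 m and angle between the z axis of mag_red and the z axis of bay_red, either way round below 0.12 rad and angle between the y axis of mag_red and the y axis of bay_red, either way round below 0.2 rad and x of mag_blue in the frame of bay_blue between -0.005 and 0.015 m and y of mag_blue in the frame of bay_blue between -0.008 and 0.008 m and z of mag_blue in the frame of bay_blue between -0.004 and 0.005 m and angle between the z axis of mag_blue and the z axis of bay_blue, either way round below 0.12 rad and angle between the y axis of mag_blue and the y axis of bay_blue, either way round below 0.2 rad and value of joint keeper above 0.5 rad), for 0.2 s.
At the end, for the whole second after the job is handed in: All four magazines are fully home and at rest in the bays of their own colours (within 5 mm of the floor, 8 mm across, -5 to +15 mm along the bay's x, in line with the bay) and the keeper bar is shut in its detent (below 0.06 rad) (x of mag_red in the frame of bay_red between -0.005 and 0.015 m and y of mag_red in the frame of bay_red between -0.008 and 0.008 m and z of mag_red in the frame of bay_red between -0.004 and 0.005 m and angle between the z axis of mag_red and the z axis of bay_red, either way round below 0.12 rad and angle between the y axis of mag_red and the y axis of bay_red, either way round below 0.2 rad and x of mag_blue in the frame of bay_blue between -0.005 and 0.015 m and y of mag_blue in the frame of bay_blue between -0.008 and 0.008 m and z of mag_blue in the frame of bay_blue between -0.004 and 0.005 m and angle between the z axis of mag_blue and the z axis of bay_blue, either way round below 0.12 rad and angle between the y axis of mag_blue and the y axis of bay_blue, either way round below 0.2 rad and x of mag_green in the frame of bay_green between -0.005 and 0.015 m and y of mag_green in the frame of bay_green between -0.008 and 0.008 m and z of mag_green in the frame of bay_green between -0.004 and 0.005 m and angle between the z axis of mag_green and the z axis of bay_green, either way round below 0.12 rad and angle between the y axis of mag_green and the y axis of bay_green, either way round below 0.2 rad and x of mag_yellow in the frame of bay_yellow between -0.005 and 0.015 m and y of mag_yellow in the frame of bay_yellow between -0.008 and 0.008 m and z of mag_yellow in the frame of bay_yellow between -0.004 and 0.005 m and angle between the z axis of mag_yellow and the z axis of bay_yellow, either way round below 0.12 rad and angle between the y axis of mag_yellow and the y axis of bay_yellow, either way round below 0.2 rad and value of joint keeper below 0.06 rad and linear speed of each of mag_red, mag_blue, mag_green, mag_yellow below 0.02 m/s); the robot touches nothing.
It fails at once if a magazine falls: it moves faster than 0.5 m/s with no finger on it ((linear speed of mag_red above 0.5 m/s and contact force between the fingers and mag_red below 0.1 N) or (linear speed of mag_blue above 0.5 m/s and contact force between the fingers and mag_blue below 0.1 N) or (linear speed of mag_green above 0.5 m/s and contact force between the fingers and mag_green below 0.1 N) or (linear speed of mag_yellow above 0.5 m/s and contact force between the fingers and mag_yellow below 0.1 N)).
It fails at once if a magazine is laid over: more than 70 degrees from upright (angle between any of mag_red, mag_blue, mag_green, mag_yellow's own z axis and vertical above 1.22 rad).
It fails at once if the green or yellow magazine is taken out of its bay (moved more than 20 mm) (distance of any of mag_green, mag_yellow from where it was at the start of the episode above 0.02 m).
It fails at once if a thing on the bench is pushed (more than 25 mm) or knocked over (distance of any of oil_bottle, staining_jar, wash_bottle, slide_box, tissue_box from where it was at the start of the episode above 0.025 m or angle between any of oil_bottle, staining_jar, wash_bottle, slide_box, tissue_box's own z axis and vertical above 0.5 rad).
It also fails if it takes over 69 s, if anything falls off the work surface, if the arm or the gripper's body presses on something with over 40 N, if the wrist force passes 120 N, or if a joint passes its speed limit or range.

## Robot

A 6-joint arm with a two-finger parallel gripper is mounted at the origin on the work surface. World frame = base frame: x ahead of the robot, y to its left, z up, the work surface at z = 0. Lengths are in m, angles in rad, forces in N, time in s.
With the tool pointing down it reaches from about 0.35 to 0.975 m from the base axis. Payload 4.9 kg.
Tool frame: the origin (TCP) lies at the very end of the fingers, on their centre line; the grasp point (between the pads) lies 19 mm behind it; z points along the fingers, y is the direction in which the jaws open and shut (so a half turn about z gives the same grasp; the last joint's range is limited). The gripper opens to 85 mm and grips with 20 to 120 N. Pads are 22 mm wide; open, the fingers measure 114 mm over their backs; the gripper's body (76 mm by 85 mm) begins 54 mm behind the grasp point. The pads swing forward as they close: fully open they stand 13 mm farther back than shut.
Start: joints at [-1.311, 0.053, 1.613, -0, 1.476, -0.119], TCP at [0.231, -0.581, 0.231] pointing down, gripper open.
Joint ranges: [-3.01, 3.01], [-1.01, 2.22], [0.06, 2.58], [-1.02, 4.17], [0.09, 2.62], [-3.14, 3.14]. Speed limits (rad/s): [2.57, 2.57, 3.14, 3.14, 3.14, 3.14].

## Interface

Orientations are given as a rotation vector (axis times angle).
In Python, from station import ctrl gives the robot as it stands.
- The arm moves only by the tool apply_moves, never from a script. Its argument "deltas" is a list of rows, each a list of 5 numbers: the shift along the tool's x, y, z in m, then the turn about the tool's z in rad, then the gripper's target within -1 to 1 (fully open at 1, half-way at 0, shut at -1). A call has exactly 8 rows; each row shifts and turns the pose as measured when the row begins, along the tool's axes as they then stand; what a row does not reach is not made up. A row lasts 1/8 s, in which the tool goes at most 62.5 mm and 10.7 degrees, less where a joint would pass 70% of its speed; a pose out of reach is approached as far as the arm can. A call with a gripper value outside its range is refused whole. The fingers move at their own pace and stop on an object; "grip_force" is the grip in N (left out, the last holds). Time passes only in rows, so rows that do not move let the fingers close, or fill a call up. It gives the time, the measured TCP pose, the force and the opening at its end, in the units of the state.
- ctrl.get_obs(): the state, without advancing time (a new reading comes with each control period).
- ctrl.get_image(name): name is "scene" or "top"; returns a dict with "img" (400x640x3 uint8, red, green, blue), "range_z" (400x640 float32, m along the optical axis (not along the pixel's ray), 0 where there is no reading), "mtx" (3x3 intrinsics, pixels), "eye" and "attitude" of the camera in the world. Camera axes: x right, y down, z forward; pixel columns grow to the right and rows downward; lengths in m; the calibration is good to about 2 mm. A picture is of the moment at which its call begins.
- ctrl.finish_job(): hands the job in, once; it reports no verdict.
Trained networks look in a picture, given as the dict that the camera call returned (one of the last four; its "shot" number tells which), for a name from the list of things; names that differ only in an ending like _2 or _b are one class to them, and where a whole thing is asked for, a point or a joint stands for the part that bears it (a point fixed in the world has none). Each returns a list of dicts, best first, with "confidence" (0 to 1); they miss things now and then, are a little off and sometimes report something else, mostly with a low value. They report only what shows in the picture. A call takes as long as a camera call. They do not tell look-alikes from the thing itself.
- ctrl.search_frame(picture, target): "extent" ([left, top, width, height] in pixels, round what is visible of it).
- ctrl.spot_point(picture, target): "uv" ([column, row] in pixels: a listed point, or the origin of a listed thing).
The state is a dict: "t": time; "q": joint angles; "dq": joint speeds; "effort": joint torques, N m; "tool_pos": TCP position; "tool_rot": TCP orientation; "contact_force": force on the tool from outside, world axes, zero at the start; "wrist_torque": the same for the moment, N m; "opening": finger opening in m.
Only numpy, scipy, OpenCV 4.12 (cv2) and the standard library are available. Lean on these libraries where they do the work, as an engineer would, in place of code of your own. Each camera call takes 0.05 s, during which the arm holds its last target.

## Working session

There is one attempt and no reset: what is moved stays moved. The work goes in short steps, Python scripts to look and compute and a tool call to move; the robot and the scene stay as the last step left them, time stands still between calls to the robot, and variables do not carry over. Pictures are saved under pics/ and viewed, and the job is handed in when it is done.

Besides the shell and the picture viewer there is one more tool, called after "Request:" as name(argument=value, ...) on one line, values as JSON. apply_moves: Moves the arm, as the interface text tells. Its arguments: {"type":"object","properties":{"deltas":{"type":"array"},"grip_force":{"type":"number"}},"required":["deltas"]}

```bash
ls; mkdir -p pics; python3 - <<'E'
from station import ctrl
import cv2,numpy as np
o=ctrl.get_obs();print(o)
for n in("scene","top"):
    p=ctrl.get_image(n)
    cv2.imwrite(f"pics/{n}0.png",p["img"][:,:,::-1])
    np.savez(f"{n}0.npz",**{k:np.array(p[k]) for k in("img","range_z","mtx","eye","attitude")})
    print(n,p["mtx"],p["eye"],p["attitude"],p["shot"])
E
```

```text
pics
{'t': 0.0, 'q': array([-1.31100260e+00,  5.33582625e-02,  1.61432859e+00, -3.24018192e-06,
        1.47599726e+00, -1.18981045e-01]), 'dq': array([ 5.56474466e-05,  7.08091665e-04, -1.13666700e-03, -3.66535006e-04,
       -1.47397660e-03,  2.89378661e-04]), 'effort': array([ 1.11934543e-03, -3.93682730e+01, -3.70177388e+01, -7.12612518e-05,
        6.93030597e-03,  5.95954432e-06]), 'tool_pos': array([ 0.23095965, -0.5800745 ,  0.23004149]), 'tool_rot': array([-3.08337134e+00, -5.91035421e-01,  2.36008235e-04]), 'contact_force': array([0.68146915, 0.46355118, 0.67984708]), 'wrist_torque': array([0.06432434, 0.06135395, 0.03074168]), 'opening': 0.08537610520000126}
scene [[404.00146861   0.         315.99282813]
 [  0.         404.00146861 199.06128718]
 [  0.           0.           1.        ]] [ 1.08228116 -0.08908443  1.04632712] [-2.04162063 -1.71983274  0.50865202] 1
top [[383.56155815   0.         320.24247789]
 [  0.         383.56155815 195.71148959]
 [  0.           0.           1.        ]] [0.38968162 0.03146275 1.24155291] [-2.17915494  2.1767627  -0.13541878] 2
```

View pics/scene0.png

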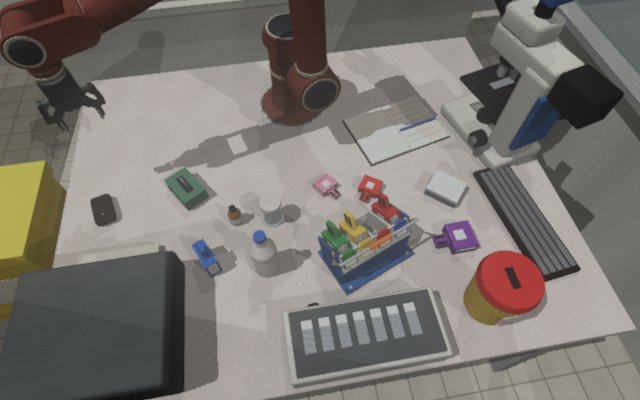

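View pics/top0.png

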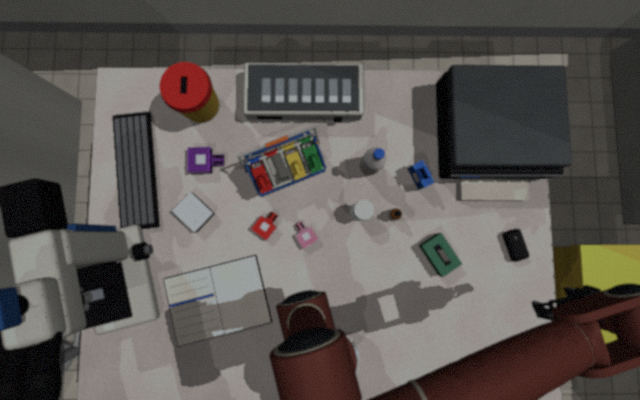

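```bash
cat > h.py <<'E'
import numpy as np,cv2
from scipy.spatial.transform import Rotation as R
def load(n):
    return dict(np.load(n))
def cloud(p):
    K=p["mtx"];z=p["range_z"];v,u=np.mgrid[:z.shape[0],:z.shape[1]]
    c=np.stack([(u-K[0,2])/K[0,0]*z,(v-K[1,2])/K[1,1]*z,z],-1)
    return c@R.from_rotvec(p["attitude"]).as_matrix().T+p["eye"]
def proj(p,X):
    K=p["mtx"];c=(np.atleast_2d(X)-p["eye"])@R.from_rotvec(p["attitude"]).as_matrix()
    return np.c_[c[:,0]/c[:,2]*K[0,0]+K[0,2],c[:,1]/c[:,2]*K[1,1]+K[1,2]]
E
python3 - <<'E'
from h import *
p=load("scene0.npz");i=p["img"][160:300,300:480,::-1];cv2.imwrite("pics/s0c.png",cv2.resize(i,None,fx=4.4,fy=4.2,interpolation=cv2.INTER_CUBIC))
p=load("top0.npz");i=p["img"][110:250,180:360,::-1];cv2.imwrite("pics/t0c.png",cv2.resize(i,None,fx=4.4,fy=4.2,interpolation=cv2.INTER_CUBIC))
E
```

```text
(no output)
```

View pics/s0c.png

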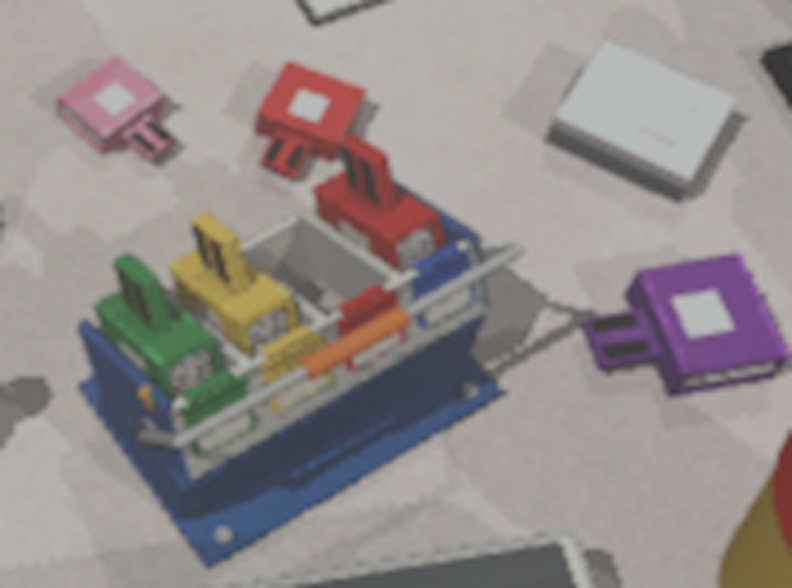

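View pics/t0c.png

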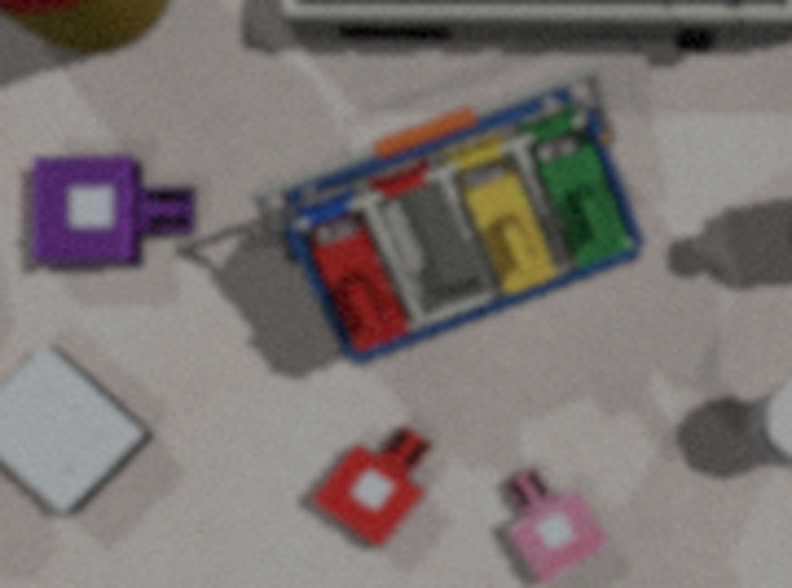

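```bash
cat >> h.py <<'E'
from scipy.optimize import least_squares
c27,s27=np.cos(np.radians(27)),np.sin(np.radians(27))
RB=np.array([[c27,0,-s27],[0,1,0],[s27,0,c27]]) # bay axes in rack (columns x,y,z)
def Rz(a): return np.array([[np.cos(a),-np.sin(a),0],[np.sin(a),np.cos(a),0],[0,0,1]])
def bay2world(rp,yb,P):
    Q=np.atleast_2d(P)@RB.T+np.array([0,yb,.055]); return Q@Rz(rp[2]).T+np.array([rp[0],rp[1],0])
def world2bay(rp,yb,P):
    Q=(np.atleast_2d(P)-np.array([rp[0],rp[1],0]))@Rz(rp[2]); return (Q-np.array([0,yb,.055]))@RB
def sdbox(P,c,h):
    d=np.abs(P-c)-h
    return np.linalg.norm(np.maximum(d,0),axis=-1)+np.minimum(d.max(-1),0)
def sdmag(P):
    return np.minimum(sdbox(P,[0,0,.035],[.04,.018,.035]),sdbox(P,[0,0,.091],[.018,.006,.021]))
YB=dict(blue=.081,red=.027,yellow=-.027,green=-.081)
def hsv(p): return cv2.cvtColor(p["img"],cv2.COLOR_RGB2HSV)
E
python3 - <<'E'
from h import *
ps=[load("scene0.npz"),load("top0.npz")]
for p in ps:
    C=cloud(p)
    for uv in ([(237,145),(330,185)] if p is ps[0] else [(390,300),(230,220)]):
        print("bench z",C[uv[1],uv[0]])
# cand colour points
rng={"red":((0,4),(172,180)),"yellow":((20,32),),"green":((50,75),),"blue":((108,125),)}
boxes=[(300,170,430,270),(240,130,330,200)]
pts={}
for k,(p,b) in enumerate(zip(ps,boxes)):
    C=cloud(p);H=hsv(p)
    for col in("red","yellow","green"):
        m=np.zeros(H.shape[:2],bool)
        for lo,hi in rng[col]: m|=(H[...,0]>=lo)&(H[...,0]<=hi)
        m&=(H[...,1]>130)&(H[...,2]>60)&(p["range_z"]>0)
        mm=np.zeros_like(m);mm[b[1]:b[3],b[0]:b[2]]=1;m&=mm
        m&=(C[...,2]>.1)&(C[...,2]<.18)
        pts[k,col]=C[m];print(k,col,m.sum(),np.median(C[m],0))
def res(x,ks=(0,1)):
    r=[]
    for k in ks:
        for col,yb in(("red",.081),("yellow",-.027),("green",-.081)):
            r.append(sdmag(world2bay(x,yb,pts[k,col])))
    return np.concatenate(r)
x0=np.array([.55,.07,0.3])
C=cloud(ps[1])
md={c:np.median(pts[1,c],0) for c in("red","green")}
d=md["red"]-md["green"];yaw=np.arctan2(-d[0],d[1]);x0=np.r_[(md["red"]+md["green"])[:2]/2+[.02,0],yaw];print(x0)
for ks in((0,1),(0,),(1,)):
    s=least_squares(res,x0,args=(ks,),loss="soft_l1",f_scale=.002);print(ks,s.x,np.median(np.abs(s.fun)))
    if ks==(0,1):np.save("rack.npy",s.x)
E
```

```text
bench z [ 0.16984042 -0.2117516   0.00124494]
bench z [0.39966911 0.06166732 0.02544027]
bench z [ 1.86040570e-01 -2.15982072e-01  6.62620043e-05]
bench z [ 0.43950019  0.29630876 -0.00065164]
0 red 243 [0.57249133 0.17193781 0.12839377]
0 yellow 90 [0.62338341 0.0884806  0.12984735]
0 green 0 [nan nan nan]
1 red 361 [0.56159454 0.17568029 0.12744318]
1 yellow 342 [0.60060054 0.08270591 0.12744591]
1 green 256 [0.62666657 0.02975912 0.12939554]
[0.61413055 0.1027197  0.41947216]
(0, 1) [0.61859013 0.1142231  0.37738118] 0.0015402284023461527
(0,) [0.62210308 0.10806898 0.3706623 ] 0.0016003169378823734
(1,) [0.61756055 0.11543506 0.385091  ] 0.001584952320670005
  return _methods._mean(a, axis=axis, dtype=dtype,
  ret = um.true_divide(
```

```bash
cat >> h.py <<'E'
def wire(c,h):
    c=np.array(c);h=np.array(h);V=[c+h*np.array([a,b,d]) for a in(-1,1) for b in(-1,1) for d in(-1,1)]
    return [(V[i],V[j]) for i in range(8) for j in range(i+1,8) if bin(i^j).count("1")==1]
def overlay(p,segs,box,f,name):
    x0,y0,x1,y1=box
    im=cv2.resize(p["img"][y0:y1,x0:x1,::-1],None,fx=f,fy=f,interpolation=cv2.INTER_CUBIC)
    for a,b,col in segs:
        uv=(proj(p,[a,b])-[x0,y0]+.5)*f-.5
        cv2.line(im,*[tuple(int(t) for t in np.round(q)) for q in uv],col,1,cv2.LINE_AA)
    cv2.imwrite(name,im)
def racksegs(rp,mags=(("red",.081),("yellow",-.027),("green",-.081)),q=1.6):
    S=[]
    for n,yb in mags:
        for c,h in(([0,0,.035],[.04,.018,.035]),([0,0,.091],[.018,.006,.021])):
            for a,b in wire(c,h): S.append((bay2world(rp,yb,a)[0],bay2world(rp,yb,b)[0],(255,255,255)))
    for yb in YB.values():
        for z,zz in((.056,.053),):
            L=[[-.04,-.023,zz],[.052,-.023,zz],[.052,.023,zz],[-.04,.023,zz]]
            for i in range(4): S.append((bay2world(rp,yb,L[i])[0],bay2world(rp,yb,L[(i+1)%4])[0],(255,0,255)))
    b=np.array([.032+.064*np.sin(q),0,.02+.064*np.cos(q)])
    S.append((bay2world(rp,0,b+[0,.118,0])[0],bay2world(rp,0,b-[0,.118,0])[0],(0,255,255)))
    S.append((bay2world(rp,0,b+[0,.035,0])[0],bay2world(rp,0,b-[0,.035,0])[0],(0,0,255)))
    # foot plate
    F=[[-.075,-.114,0],[.075,-.114,0],[.075,.114,0],[-.075,.114,0]]
    F=[np.array(f)@Rz(rp[2]).T+[rp[0],rp[1],0] for f in F]
    for i in range(4): S.append((F[i],F[(i+1)%4],(0,255,0)))
    return S
E
python3 - <<'E'
from h import *
rp=np.load("rack.npy")
overlay(load("scene0.npz"),racksegs(rp),(305,170,455,295),5,"pics/ov_s.png")
overlay(load("top0.npz"),racksegs(rp),(230,115,340,205),7,"pics/ov_t.png")
E
```

```text
(no output)
```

View pics/ov_s.png

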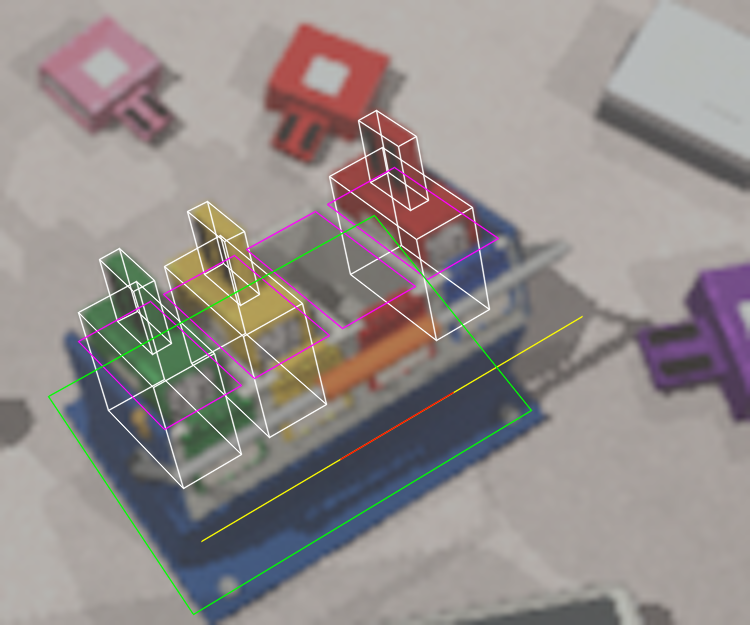

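View pics/ov_t.png

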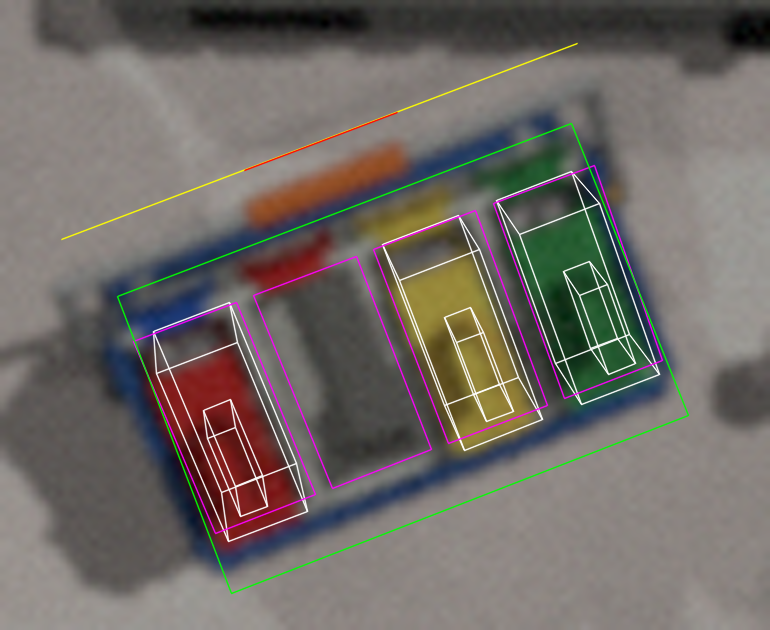

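```bash
python3 - <<'E'
from h import *
def crop(n,box,f,name):
    p=load(n);x0,y0,x1,y1=box
    im=cv2.resize(p["img"][y0:y1,x0:x1,::-1],None,fx=f,fy=f,interpolation=cv2.INTER_CUBIC)
    im=cv2.convertScaleAbs(im,alpha=1.4)
    for x in range(x0,x1,10): cv2.putText(im,str(x),((x-x0)*f,8),0,.3,(255,255,255),1);cv2.line(im,((x-x0)*f,0),((x-x0)*f,im.shape[0]),(255,255,255) if x%50==0 else (120,120,120),1)
    for y in range(y0,y1,10): cv2.putText(im,str(y),(0,(y-y0)*f+4),0,.3,(255,255,255),1);cv2.line(im,(0,(y-y0)*f),(im.shape[1],(y-y0)*f),(120,120,120),1)
    cv2.imwrite(name,im)
crop("scene0.npz",(315,185,415,260),8,"pics/k_s.png")
crop("top0.npz",(240,125,335,200),8,"pics/k_t.png")
E
```

```text
(no output)
```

View pics/k_s.png

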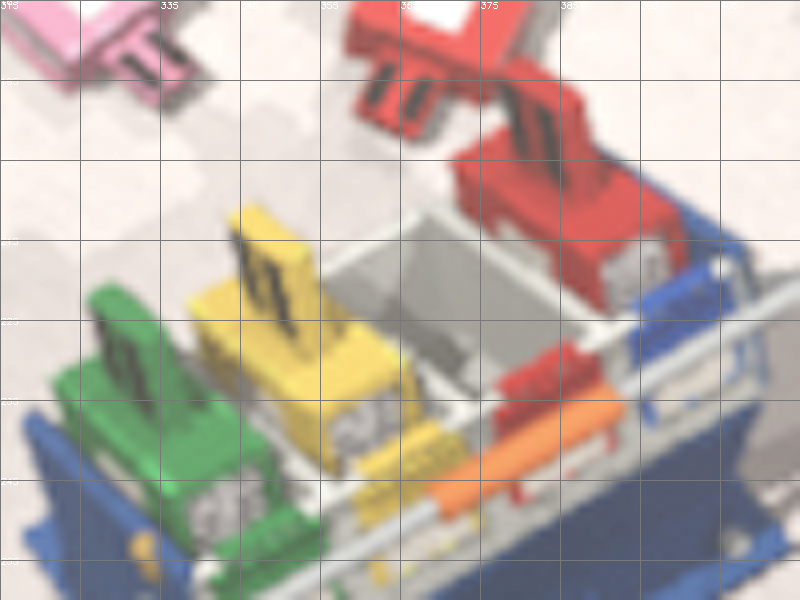

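View pics/k_t.png

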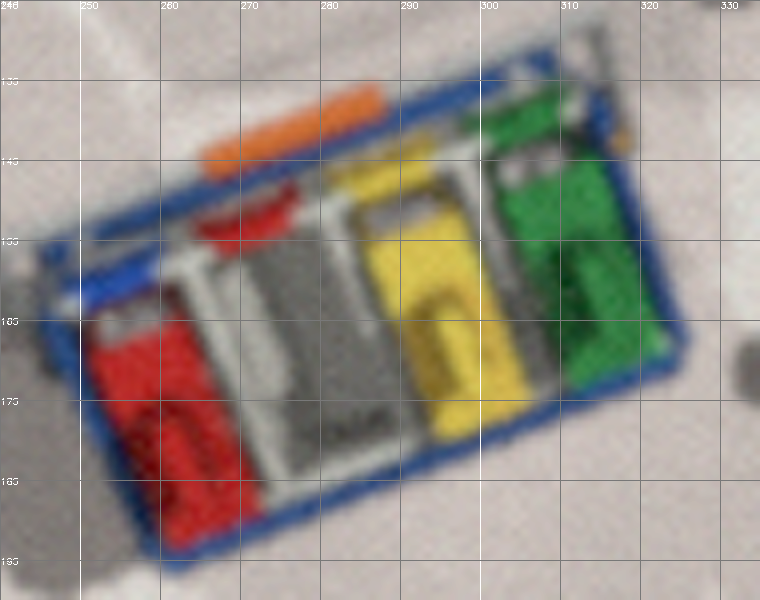

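```bash
cat > fit.py <<'E'
from h import *
def edges(p,f=4):
    im=cv2.resize(p["img"],None,fx=f,fy=f,interpolation=cv2.INTER_CUBIC)
    im=cv2.GaussianBlur(im,(0,0),2.5)
    lab=cv2.cvtColor(im,cv2.COLOR_RGB2LAB).astype(np.float32)
    gx=[cv2.Sobel(lab[...,i],cv2.CV_32F,1,0) for i in range(3)];gy=[cv2.Sobel(lab[...,i],cv2.CV_32F,0,1) for i in range(3)]
    return np.sqrt(sum(a*a for a in gx)+sum(a*a for a in gy))
def score(E,p,pts,f=4):
    uv=((proj(p,pts)+.5)*f-.5).astype(np.float32)
    return cv2.remap(E,uv[:,0].reshape(1,-1),uv[:,1].reshape(1,-1),cv2.INTER_LINEAR)[0]
def seg(a,b,n=25): t=np.linspace(0,1,n)[:,None];return np.array(a)*(1-t)+np.array(b)*t
def loop(L): return np.vstack([seg(L[i],L[(i+1)%len(L)]) for i in range(len(L))])
def rect(x0,x1,y0,y1,z): return loop([[x0,y0,z],[x1,y0,z],[x1,y1,z],[x0,y1,z]])
E
python3 - <<'E'
from fit import *
from scipy.optimize import minimize
ps=[load("scene0.npz"),load("top0.npz")]
Es=[np.minimum(edges(p),120) for p in ps]
T=rect(-.04,.04,-.018,.018,.07);Fn=rect(-.018,.018,-.006,.006,.112)
def pts(x,dy):
    P=[]
    for yb,d in zip((.081,-.027,-.081),dy):
        P+=[bay2world(x,yb+d,T),bay2world(x,yb+d,Fn)]
    F=rect(-.075,.075,-.114,.114,0)@Rz(x[2]).T+[x[0],x[1],0];P.append(F)
    P.append(bay2world(x,.027,rect(-.04,.052,-.023,.023,.054)))
    return np.vstack(P)
def cost(v,ks):
    x=v[:3];dy=v[3:6]
    return -sum(score(Es[k],ps[k],pts(x,dy)).mean() for k in ks)+ 3*np.sum((dy/.005)**4)
r0=np.load("rack.npy")
for ks in((0,1),(0,),(1,)):
    best=None
    rng=np.random.default_rng(0)
    for t in range(30):
        s=minimize(cost,np.r_[r0+rng.normal(0,1,3)*[.008,.008,.03],rng.normal(0,.002,3)],args=(ks,),method="Nelder-Mead",options=dict(xatol=1e-5,fatol=1e-3,maxiter=1500,initial_simplex=None))
        if best is None or s.fun<best.fun: best=s
    print(ks,np.round(best.x,4),best.fun)
    if ks==(0,1): np.save("rack2.npy",best.x)
v=np.load("rack2.npy");m=tuple((n,y+d) for (n,y),d in zip((("red",.081),("yellow",-.027),("green",-.081)),v[3:]))
overlay(ps[0],racksegs(v[:3],m,1.0),(305,170,455,295),5,"pics/ov_s2.png")
overlay(ps[1],racksegs(v[:3],m,1.0),(230,115,340,205),7,"pics/ov_t2.png")
E
```

```text
(0, 1) [ 6.181e-01  1.159e-01  3.924e-01 -1.000e-04  3.000e-04  6.000e-04] -65.47920053854128
(0,) [ 6.187e-01  1.160e-01  3.927e-01  2.000e-04 -2.000e-04  3.000e-04] -38.81765601527315
(1,) [ 6.082e-01  1.145e-01  3.787e-01  2.000e-04 -1.000e-04  4.000e-04] -32.45068089211704
```

View pics/ov_s2.png

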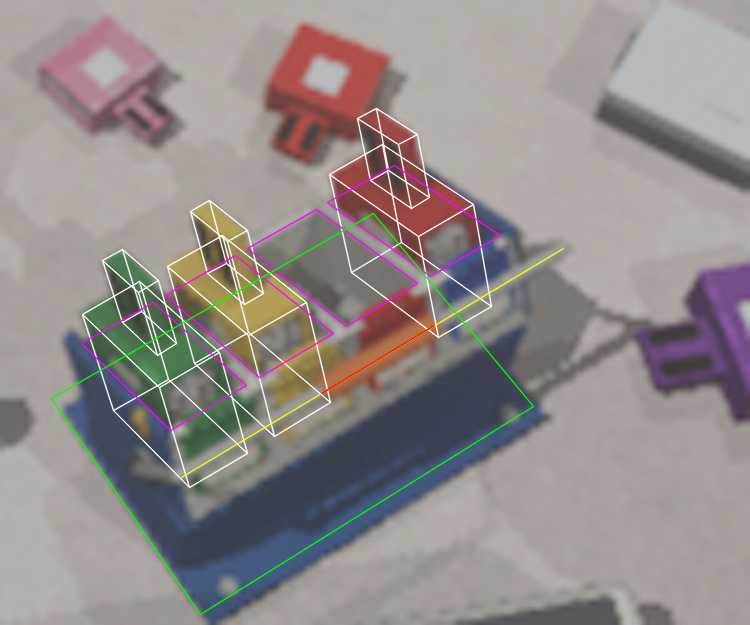

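View pics/ov_t2.png

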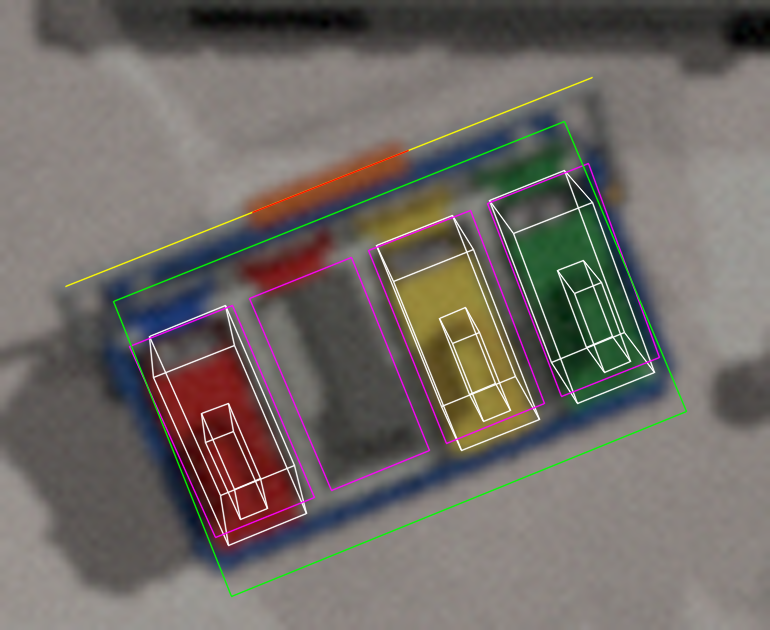

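```bash
python3 - <<'E'
from fit import *
ps=[load("scene0.npz"),load("top0.npz")]
r=np.load("rack2.npy")[:3]
mags=dict(red=.081,yellow=-.027,green=-.081)
hue=dict(red=lambda h:(h<6)|(h>170),yellow=lambda h:(h>18)&(h<34),green=lambda h:(h>45)&(h<85))
P={}
for k,p in enumerate(ps):
    C=cloud(p);H=hsv(p)
    for c,yb in mags.items():
        b=world2bay(r,yb,C.reshape(-1,3)).reshape(C.shape)
        m=hue[c](H[...,0])&(H[...,1]>90)&(H[...,2]>30)&(p["range_z"]>0)&(sdmag(b)<.012)&(b[...,2]>.05)
        P[k,c]=C[m];print(k,c,m.sum())
def fun(x,ks,dy=0):
    return np.concatenate([sdmag(world2bay(x[:3],mags[c]+x[3+i],P[k,c])-np.r_[0,0,0]) for k in ks for i,c in enumerate(mags)]+[np.array(x[3:])*.5])
for ks in((0,),(1,),(0,1)):
    s=least_squares(fun,np.r_[r,0,0,0],args=(ks,),loss="soft_l1",f_scale=.0015);print(ks,np.round(s.x,4),np.median(np.abs(s.fun)))
    for k in ks:
        for i,c in enumerate(mags):
            b=world2bay(s.x[:3],mags[c]+s.x[3+i],P[k,c]);
            t=(np.abs(b[:,2]-.07)<.008)&(np.abs(b[:,1])<.015)&(np.abs(b[:,0])>.02);f=np.abs(b[:,2]-.112)<.006
            print(k,c,"top z",np.median(b[t,2]),"fin z",np.median(b[f,2]),"fin xy",np.median(b[f,:2],0))
E
```

```text
0 red 362
0 yellow 368
0 green 145
1 red 340
1 yellow 328
1 green 322
(0,) [ 6.180e-01  1.150e-01  3.896e-01 -6.000e-04 -4.000e-04  1.100e-03] 0.0007526417599998704
0 red top z 0.069712985063336 fin z 0.11122649869726671 fin xy [ 0.00589433 -0.00130344]
0 yellow top z 0.06990935181887259 fin z 0.11127355198157657 fin xy [ 0.00474422 -0.00097905]
0 green top z 0.07015778907453615 fin z 0.1122504902360512 fin xy [ 0.00381988 -0.00160792]
(1,) [ 6.155e-01  1.165e-01  3.871e-01 -1.000e-04 -1.000e-04  2.000e-04] 0.0010162239598017903
1 red top z 0.07008934922748955 fin z 0.1111868280431075 fin xy [0.00240109 0.00018327]
1 yellow top z 0.07000546919653923 fin z 0.11163568624037956 fin xy [0.00199328 0.00017848]
1 green top z 0.07002126785752463 fin z 0.11064493096111572 fin xy [0.00129847 0.00021051]
(0, 1) [ 0.6169  0.1155  0.387  -0.0008 -0.0007  0.0017] 0.001036477291017789
0 red top z 0.06954814207615215 fin z 0.11109445269274532 fin xy [ 0.00513523 -0.0020801 ]
0 yellow top z 0.06958036828958805 fin z 0.11084467956916626 fin xy [ 0.00519346 -0.00161602]
0 green top z 0.06961439888437886 fin z 0.11175203286575139 fin xy [ 0.00479466 -0.00319551]
1 red top z 0.07029923337147984 fin z 0.11157921289320752 fin xy [0.00165897 0.00236935]
1 yellow top z 0.07033425820443365 fin z 0.11204530220995439 fin xy [0.00118908 0.00232796]
1 green top z 0.07042398781140888 fin z 0.1110238859724748 fin xy [0.00093417 0.00020442]
```

```bash
python3 - <<'E'
from fit import *
ps=[load("scene0.npz"),load("top0.npz")]
np.save("rack.npy",[.6168,.1157,.388])
box=[(185,230,230,280),(400,155,440,195)]
Q=[]
for k,(p,b) in enumerate(zip(ps,box)):
    C=cloud(p);H=hsv(p);m=np.zeros(H.shape[:2],bool);m[b[1]:b[3],b[0]:b[2]]=1
    m&=(H[...,0]>100)&(H[...,0]<125)&(H[...,1]>110)&(C[...,2]>.01)&(p["range_z"]>0)
    Q.append(C[m]);print(m.sum(),np.median(C[m],0))
def w2m(x,P): return (P-np.array([x[0],x[1],0]))@Rz(x[2])
for ks in((0,),(1,),(0,1)):
    best=None
    for y0 in np.arange(0,3.1,.4):
        s=least_squares(lambda x:np.concatenate([sdmag(w2m(x,Q[k])) for k in ks]),np.r_[np.median(Q[1],0)[:2],y0],loss="soft_l1",f_scale=.0015)
        if best is None or s.cost<best.cost:best=s
    print(ks,best.x,np.median(abs(best.fun)))
x=best.x;np.save("blue.npy",x)
S=[]
for c,h in(([0,0,.035],[.04,.018,.035]),([0,0,.091],[.018,.006,.021])):
    for a,b in wire(c,h): S.append((a@Rz(x[2]).T+[x[0],x[1],0],b@Rz(x[2]).T+[x[0],x[1],0],(255,255,255)))
overlay(ps[0],S,(170,190,290,290),6,"pics/b_s.png");overlay(ps[1],S,(350,130,450,230),6,"pics/b_t.png")
a=cv2.imread("pics/b_s.png");b=cv2.imread("pics/b_t.png");h=max(a.shape[0],b.shape[0]);o=np.zeros((h,a.shape[1]+b.shape[1],3),np.uint8);o[:a.shape[0],:a.shape[1]]=a;o[:b.shape[0],a.shape[1]:]=b;cv2.imwrite("pics/b.png",cv2.resize(o,None,fx=.6,fy=.6))
# obstacles heights
for n,uv in dict(wash=(375,155),jar=(363,210),oil=(395,214)).items(): print(n,cloud(ps[1])[uv[1],uv[0]])
E
```

```text
260 [ 0.59472719 -0.31434332  0.07020231]
361 [ 0.57919015 -0.30783591  0.07028188]
(0,) [ 0.58395812 -0.31681148  0.54190914] 0.0011365444463520055
(1,) [ 0.58068101 -0.31435442  0.45726111] 0.000906081224935365
(0, 1) [ 0.58243301 -0.31370647  0.45666031] 0.0010485470659136742
wash [ 0.61408389 -0.14377041  0.18831402]
jar [ 0.46612393 -0.12096547  0.0928758 ]
oil [ 0.45547825 -0.22226298  0.07021535]
```

View pics/b.png

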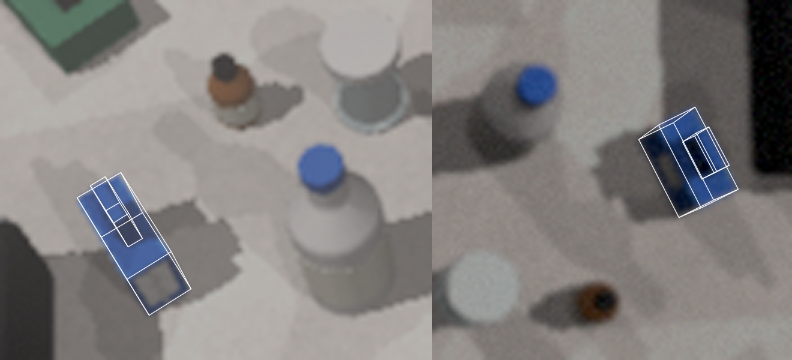

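```bash
cat >> h.py <<'E'
rp=np.load("rack.npy")
def plan(o,target,yaw,steps=None,pr=True):
    """target TCP, yaw= desired direction angle of tool y axis vs world y (mod pi)"""
    Rt=R.from_rotvec(o["tool_rot"]).as_matrix();y=Rt[:,1]
    cur=np.arctan2(-y[0],y[1]);d=(yaw-cur+np.pi/2)%np.pi-np.pi/2   # world yaw change ccw
    dz=-d # tool z points down
    dl=Rt.T@(np.array(target)-o["tool_pos"])
    print("cur",np.round(o["tool_pos"],4),"yaw",round(cur,4),"turn tool z",round(dz,4),"delta BEFORE turn",np.round(dl,4),"AFTER turn",np.round(R.from_rotvec([0,0,-dz]).apply(dl),4),"tilt",np.round(Rt[:,2],4))
    return dl,dz
def bayg(col,x,y,z):  # TCP for grasp point at bay coords
    return bay2world(rp,YB[col],[[x,y,z]])[0]-[0,0,.019]
E
python3 - <<'E'
from h import *
from station import ctrl
o=ctrl.get_obs();Rt=R.from_rotvec(o["tool_rot"]).as_matrix();print(np.round(Rt,3))
t=bayg("blue",-.002,0,.095);print("tcp",t);plan(o,t+[0,0,.08],rp[2])
p=load("top0.npz");C=cloud(p)
print("blackbox",[np.round(C[v,u],3) for v,u in((120,500),(170,460),(160,445),(185,490))])
E
```

```text
[[ 0.929  0.37  -0.   ]
 [ 0.37  -0.929  0.002]
 [ 0.    -0.002 -1.   ]]
tcp [0.54458188 0.1736875  0.11973764]
cur [ 0.231  -0.5802  0.2302] yaw -2.7628 turn tool z -0.0092 delta BEFORE turn [ 0.5701 -0.5844  0.0317] AFTER turn [ 0.5755 -0.5791  0.0317] tilt [-5.0e-04  1.8e-03 -1.0e+00]
blackbox [array([ 0.729, -0.522,  0.149]), array([ 0.588, -0.417,  0.099]), array([ 0.623, -0.381,  0.076]), array([ 0.553, -0.545,  0.018])]
```

Request:
apply_moves(deltas=[[0.036, -0.0365, -0.004, -0.009, 0], [0.036, -0.0365, -0.004, 0, 0], [0.036, -0.0365, -0.004, 0, 0], [0.036, -0.0365, -0.004, 0, 0], [0.036, -0.0365, -0.004, 0, 0], [0.036, -0.0365, 0, 0, 0], [0.036, -0.0365, 0, 0, 0], [0.036, -0.0365, 0, 0, 0]], grip_force=60)

```text
t: 1.1
tool_pos: [0.3897, -0.1909, 0.2475]
tool_rot: [-3.076, -0.593, 0.001]
contact_force: [0.7, -0.0, 0.3]
opening: 0.0425
```

Request:
apply_moves(deltas=[[0.036, -0.0365, 0, 0, 0], [0.036, -0.0365, 0, 0, 0], [0.036, -0.0365, 0, 0, 0], [0.036, -0.0365, 0, 0, 0], [0.036, -0.0365, 0, 0, 0], [0.036, -0.0365, 0, 0, 0], [0.036, -0.0365, 0, 0, 0], [0.036, -0.0365, 0, 0, 0]])

```text
t: 2.1
tool_pos: [0.5499, 0.2013, 0.2471]
tool_rot: [-3.077, -0.594, 0.004]
contact_force: [0.7, 0.5, 0.3]
opening: 0.0428
```

```bash
cat > s.py <<'E'
import sys
from h import *
from station import ctrl
o=ctrl.get_obs();print("t",o["t"],"open",o["opening"],"F",np.round(o["contact_force"],2),"q",np.round(o["q"],2))
E
python3 - <<'E'
from s import *
t=bayg("blue",-.002,0,.095);plan(o,t,rp[2])
E
```

```text
t 2.1 open 0.04281670470184634 F [0.72 0.51 0.27] q [ 0.22 -0.05  1.69  0.01  1.5   1.41]
cur [0.5499 0.2013 0.2471] yaw -2.7601 turn tool z -0.0065 delta BEFORE turn [-0.0151  0.0247  0.1272] AFTER turn [-0.0153  0.0246  0.1272] tilt [-0.0037  0.0071 -1.    ]
```

Request:
apply_moves(deltas=[[-0.015, 0.0246, 0, -0.006, 0], [0, 0, 0.02, 0, 0], [0, 0, 0.02, 0, 0], [0, 0, 0.01, 0, 0], [0, 0, 0, 0, 0], [0, 0, 0, 0, 0], [0, 0, 0, 0, 0], [0, 0, 0, 0, 0]])

```text
t: 3.1
tool_pos: [0.544, 0.1769, 0.191]
tool_rot: [-3.072, -0.612, 0.011]
contact_force: [0.1, 0.5, 1.1]
opening: 0.0428
```

```bash
python3 - <<'E'
from s import *
t=bayg("blue",-.002,0,.095);plan(o,t,rp[2])
for n in("scene","top"):
    p=ctrl.get_image(n);np.savez(f"{n}1.npz",**{k:np.array(p[k]) for k in("img","range_z","mtx","eye","attitude")})
    x0,y0,x1,y1=(320,140,440,230) if n=="scene" else (230,110,350,210)
    cv2.imwrite(f"pics/{n}1.png",cv2.resize(p["img"][y0:y1,x0:x1,::-1],None,fx=6,fy=5.9))
E
```

```text
t 3.1 open 0.0427624725438212 F [0.14 0.51 1.13] q [ 0.18 -0.04  1.77  0.01  1.41  1.36]
cur [0.544  0.1769 0.191 ] yaw -2.7484 turn tool z 0.0051 delta BEFORE turn [-0.0003  0.0039  0.0712] AFTER turn [-0.0003  0.0039  0.0712] tilt [-0.0086  0.0075 -0.9999]
```

View pics/scene1.png

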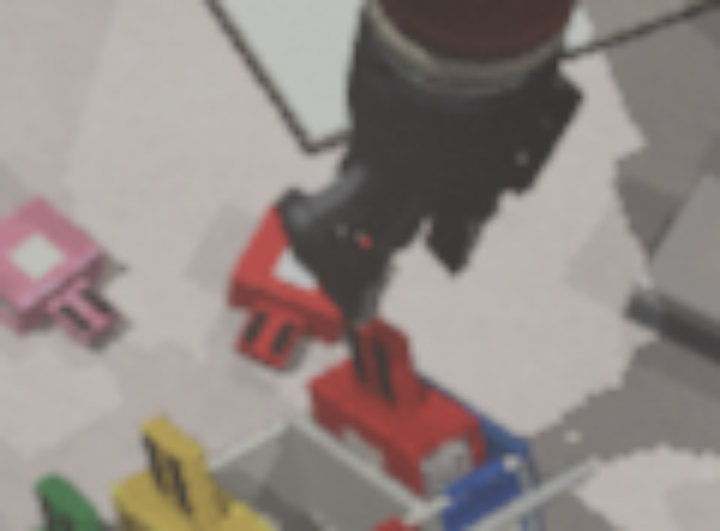

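View pics/top1.png

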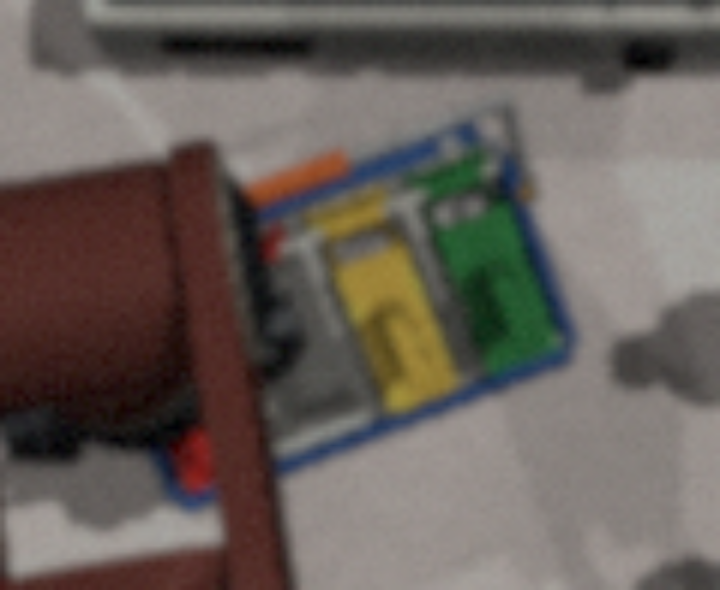

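Request:
apply_moves(deltas=[[0, 0.004, 0.02, 0.005, 0], [0, 0, 0.02, 0, 0], [0, 0, 0.02, 0, 0], [0, 0, 0.008, 0, 0], [0, 0, 0, 0, 0], [0, 0, 0, 0, 0], [0, 0, 0, 0, 0], [0, 0, 0, 0, 0]])

```text
t: 4.2
tool_pos: [0.5443, 0.1731, 0.1171]
tool_rot: [-3.074, -0.603, 0.014]
contact_force: [-0.5, 0.3, -0.3]
opening: 0.0429
```

```bash
python3 - <<'E'
from s import *
t=bayg("blue",-.002,0,.095);plan(o,t,rp[2])
p=ctrl.get_image("scene");x0,y0,x1,y1=(320,140,440,230)
cv2.imwrite(f"pics/s2.png",cv2.resize(p["img"][y0:y1,x0:x1,::-1],None,fx=6,fy=5.9))
E
```

```text
t 4.2 open 0.042888276473203917 F [-0.46  0.33 -0.26] q [0.17 0.03 1.83 0.01 1.29 1.35]
cur [0.5443 0.1731 0.1171] yaw -2.7542 turn tool z -0.0006 delta BEFORE turn [ 0.0004 -0.0004 -0.0027] AFTER turn [ 0.0004 -0.0004 -0.0027] tilt [-0.0104  0.0072 -0.9999]
```

View pics/s2.png

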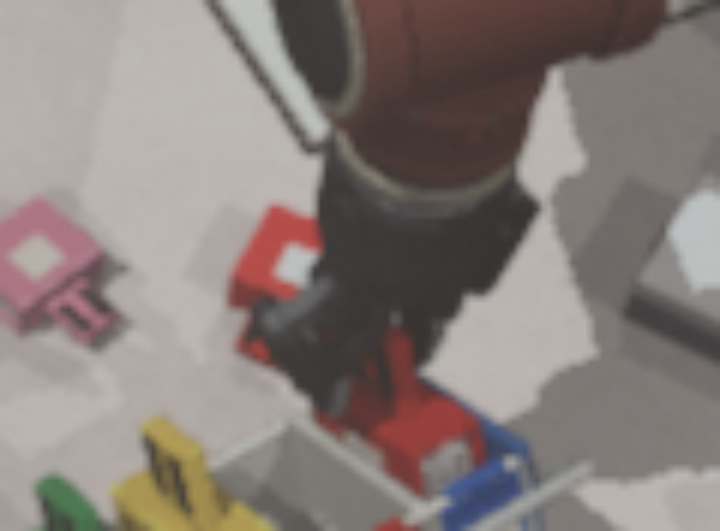

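Request:
apply_moves(deltas=[[0, 0, -0.002, 0, -1], [0, 0, 0, 0, -1], [0, 0, 0, 0, -1], [0, 0, 0, 0, -1], [0, 0, 0, 0, -1], [0, 0, 0, 0, -1], [0, 0, 0, 0, -1], [0, 0, 0, 0, -1]], grip_force=70)

```text
t: 5.25
tool_pos: [0.5449, 0.1733, 0.1201]
tool_rot: [-3.074, -0.603, 0.011]
contact_force: [-0.4, -0.1, 0.5]
opening: 0.0111
```

```bash
python3 - <<'E'
from s import *
plan(o,bayg("blue",-.002,0,.095),rp[2])
# lift direction: bay z in tool axes
Rt=R.from_rotvec(o["tool_rot"]).as_matrix()
zb=bay2world(rp,0,[[0,0,1]])[0]-bay2world(rp,0,[[0,0,0]])[0]
yb=bay2world(rp,0,[[0,1,0]])[0]-bay2world(rp,0,[[0,0,0]])[0]
print("zb tool",Rt.T@zb,"yb tool",Rt.T@yb)
E
```

```text
t 5.25 open 0.011082883874645575 F [-0.38 -0.13  0.49] q [0.17 0.03 1.83 0.01 1.29 1.35]
cur [0.5449 0.1733 0.1201] yaw -2.7541 turn tool z -0.0005 delta BEFORE turn [-0.0002 -0.0005  0.0003] AFTER turn [-0.0002 -0.0005  0.0003] tilt [-0.0086  0.0076 -0.9999]
zb tool [-0.45854131 -0.00893431 -0.88862818] yb tool [-4.46053792e-04 -9.99947022e-01  1.02836793e-02]
```

Request:
apply_moves(deltas=[[-0.0023, 0, -0.0045, 0, -1], [-0.0046, 0, -0.0089, 0, -1], [-0.0046, 0, -0.0089, 0, -1], [-0.0046, 0, -0.0089, 0, -1], [-0.0046, 0, -0.0089, 0, -1], [-0.0046, 0, -0.0089, 0, -1], [-0.0046, 0, -0.0089, 0, -1], [-0.0035, 0, -0.007, 0, -1]])

```text
t: 6.25
tool_pos: [0.5112, 0.159, 0.1886]
tool_rot: [-3.074, -0.603, 0.015]
contact_force: [0.5, -0.4, -1.3]
opening: 0.0106
```

```bash
cat >> s.py <<'E'
def snap(tag,bs=(320,150,440,240),bt=(230,110,350,200),f=6):
    for n,b in(("scene",bs),("top",bt)):
        if b is None: continue
        p=ctrl.get_image(n);np.savez(f"{n}{tag}.npz",**{k:np.array(p[k]) for k in("img","range_z","mtx","eye","attitude")})
        x0,y0,x1,y1=b;cv2.imwrite(f"pics/{n}{tag}.png",cv2.resize(p["img"][y0:y1,x0:x1,::-1],None,fx=f,fy=f,interpolation=cv2.INTER_CUBIC))
E
python3 - <<'E'
from s import *
g=o["tool_pos"]+[0,0,.019]
print("grasp in blue bay",world2bay(rp,YB["blue"],g))
snap("3")
plan(o,bayg("red",-.002,0,.095+.064),rp[2])
E
```

```text
t 6.25 open 0.010623637545494917 F [ 0.53 -0.45 -1.34] q [ 0.16 -0.13  1.86  0.01  1.42  1.34]
grasp in blue bay [[-0.00324411 -0.00098219  0.17289344]]
cur [0.5112 0.159  0.1886] yaw -2.7542 turn tool z -0.0006 delta BEFORE turn [0.0075 0.0531 0.0112] AFTER turn [0.0075 0.0531 0.0112] tilt [-0.0112  0.0069 -0.9999]
```

View pics/scene3.png

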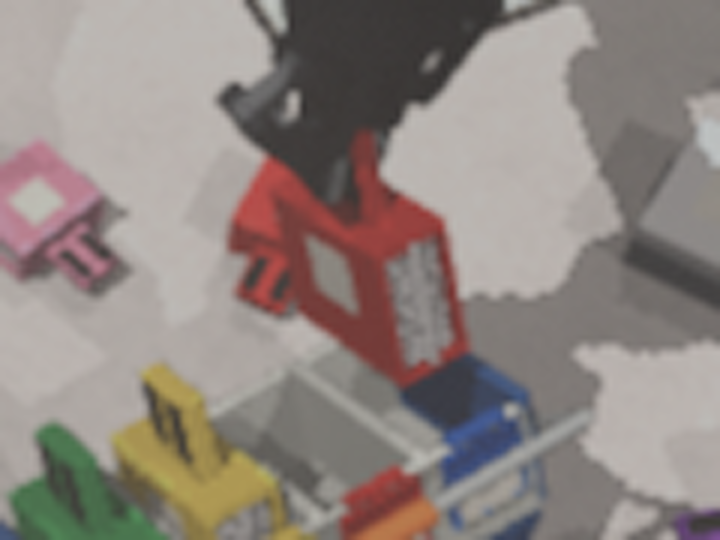

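View pics/top3.png

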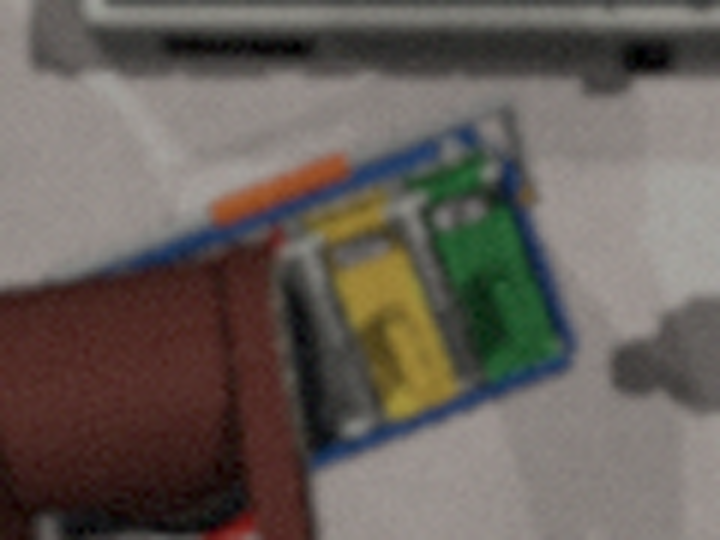

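```bash
cat >> h.py <<'E'
def fitmag(p,hue,box,th0,g,yaw,lat0=0.0,satmin=90,fix_yaw=True):
    """magazine in grip; g = world grasp point; unknown: tilt th (toward -x rack), along-fin offset zoff (mag z of grasp), x off, y off"""
    C=cloud(p);H=hsv(p);m=np.zeros(H.shape[:2],bool);m[box[1]:box[3],box[0]:box[2]]=1
    m&=hue(H[...,0])&(H[...,1]>satmin)&(p["range_z"]>0)
    P=C[m]
    def loc(v,P):
        th,x,y,z,yw=v
        c,s=np.cos(th),np.sin(th);Rm=Rz(yaw+yw)@np.array([[c,0,-s],[0,1,0],[s,0,c]])
        return (P-g)@Rm+np.array([x,y,z])
    v=np.array([th0,-.002,lat0,.095,0])
    for rad in(.03,.015,.008,.006):
        q=P[sdmag(loc(v,P))<rad]
        s=least_squares(lambda v:np.r_[sdmag(loc(v,q)),v[4]*.05],v,loss="soft_l1",f_scale=.0015);v=s.x
    print("n",len(q),"tilt deg",round(np.degrees(v[0]),2),"grasp in mag",np.round(v[1:4],4),"yawoff",round(v[4],3),"res",np.median(abs(s.fun)))
    return v
E
python3 - <<'E'
from s import *
hr=lambda h:(h<6)|(h>170)
p=load("scene3.npz")
g=o["tool_pos"]+[0,0,.019]
fitmag(p,hr,(355,165,400,220),np.radians(27),g,rp[2])
fitmag(p,hr,(355,165,400,220),np.radians(20),g,rp[2])
E
```

```text
t 6.35 open 0.011351264881888612 F [ 0.24 -0.51 -1.82] q [ 0.16 -0.13  1.86  0.01  1.42  1.34]
n 526 tilt deg 26.37 grasp in mag [-0.0013  0.0027  0.0956] yawoff 0.003 res 0.000689890477531041
n 526 tilt deg 26.37 grasp in mag [-0.0013  0.0027  0.0956] yawoff 0.003 res 0.0006898904773592202
```

Request:
apply_moves(deltas=[[0, 0.013, 0, 0, -1], [0.0006, 0.02, 0, 0, -1], [0, 0.015, 0, 0, -1], [0, 0, 0, 0, -1], [0, 0, 0, 0, -1], [0, 0, 0, 0, -1], [0, 0, 0, 0, -1], [0, 0, 0, 0, -1]])

```text
t: 7.35
tool_pos: [0.5313, 0.1113, 0.1869]
tool_rot: [-3.074, -0.602, 0.017]
contact_force: [-0.1, -0.4, -2.5]
opening: 0.0109
```

```bash
python3 - <<'E'
from s import *
g=o["tool_pos"]+[0,0,.019]
print("grasp in red bay",world2bay(rp,YB["red"],g))
plan(o,bayg("red",-.002,0,.095+.055),rp[2]);plan(o,bayg("red",-.002,0,.095),rp[2])
snap("4",bt=None)
hr=lambda h:(h<6)|(h>170)
fitmag(load("scene4.npz"),hr,(330,175,395,240),np.radians(27),g,rp[2])
E
```

```text
t 7.35 open 0.010915010346341328 F [-0.09 -0.38 -2.53] q [ 0.07 -0.11  1.84  0.01  1.42  1.25]
grasp in red bay [[-0.00350759  0.00131336  0.17115324]]
cur [0.5313 0.1113 0.1869] yaw -2.7548 turn tool z -0.0012 delta BEFORE turn [0.0111 0.0015 0.018 ] AFTER turn [0.0111 0.0015 0.018 ] tilt [-0.0125  0.007  -0.9999]
cur [0.5313 0.1113 0.1869] yaw -2.7548 turn tool z -0.0012 delta BEFORE turn [0.0365 0.002  0.0668] AFTER turn [0.0365 0.0021 0.0668] tilt [-0.0125  0.007  -0.9999]
n 495 tilt deg 27.19 grasp in mag [-0.0016  0.0027  0.0958] yawoff -0.001 res 0.000649472363661821
```

View pics/scene4.png

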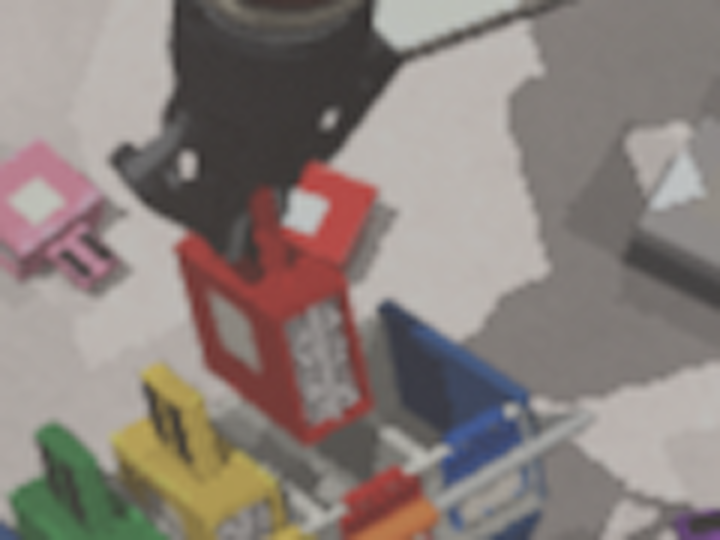

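Request:
apply_moves(deltas=[[0.0035, 0.0012, 0, 0, -1], [0.0032, 0, 0.0062, 0, -1], [0.0032, 0, 0.0062, 0, -1], [0.0032, 0, 0.0062, 0, -1], [0.0032, 0, 0.0062, 0, -1], [0.0032, 0, 0.0062, 0, -1], [0, 0, 0, 0, -1], [0, 0, 0, 0, -1]])

```text
t: 8.4
tool_pos: [0.5504, 0.1185, 0.1526]
tool_rot: [-3.074, -0.603, 0.019]
contact_force: [-0.1, 0.9, -1.4]
opening: 0.0112
```

```bash
python3 - <<'E'
from s import *
g=o["tool_pos"]+[0,0,.019]
print("grasp in red bay",world2bay(rp,YB["red"],g))
plan(o,bayg("red",-.001,0,.097),rp[2])
snap("5",bt=None)
hr=lambda h:(h<6)|(h>170)
fitmag(load("scene5.npz"),hr,(330,175,395,240),np.radians(27),g,rp[2])
E
```

```text
t 8.4 open 0.01115978407306803 F [-0.14  0.86 -1.39] q [ 0.08 -0.02  1.83  0.01  1.35  1.26]
grasp in red bay [[-0.00090904  0.00075251  0.13131394]]
cur [0.5504 0.1185 0.1526] yaw -2.7543 turn tool z -0.0007 delta BEFORE turn [0.0158 0.0011 0.0304] AFTER turn [0.0158 0.0011 0.0304] tilt [-0.0139  0.0069 -0.9999]
n 489 tilt deg 28.87 grasp in mag [-0.0177  0.0028  0.0966] yawoff -0.0 res 0.0010717370622679735
```

View pics/scene5.png

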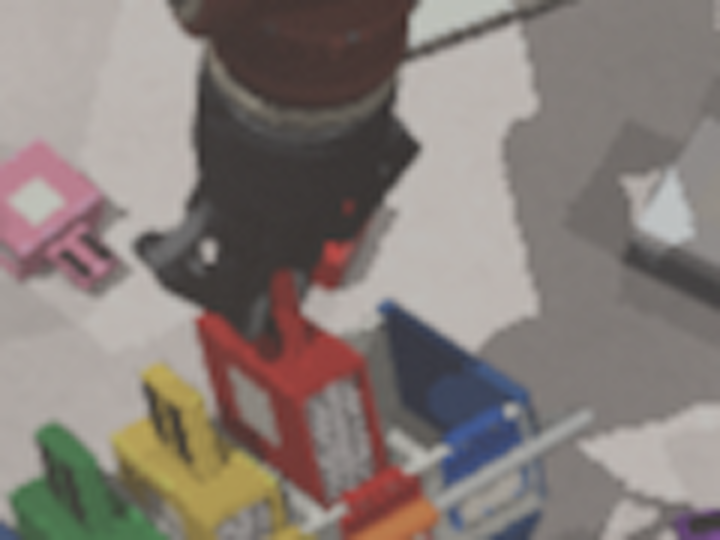

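Request:
apply_moves(deltas=[[0.0028, 0.0005, 0.0055, 0, -1], [0.0028, 0, 0.0055, 0, -1], [0.0028, 0, 0.0055, 0, -1], [0.0025, 0, 0.005, 0, -1], [0.002, 0, 0.004, 0, -1], [0, 0, 0, 0, -1], [0, 0, 0, 0, -1], [0, 0, 0, 0, -1]])

```text
t: 9.45
tool_pos: [0.5631, 0.1234, 0.1255]
tool_rot: [-3.074, -0.603, 0.018]
contact_force: [-1.3, -0.8, -1.4]
opening: 0.0107
```

```bash
python3 - <<'E'
from s import *
g=o["tool_pos"]+[0,0,.019]
print("grasp in red bay",world2bay(rp,YB["red"],g))
plan(o,bayg("red",-.001,0,.096),rp[2])
E
```

```text
t 9.45 open 0.010692115984583615 F [-1.34 -0.78 -1.37] q [0.08 0.03 1.81 0.01 1.31 1.26]
grasp in red bay [[-0.00101245  0.00045124  0.10097751]]
cur [0.5631 0.1234 0.1255] yaw -2.7543 turn tool z -0.0007 delta BEFORE turn [0.0023 0.0005 0.0044] AFTER turn [0.0023 0.0005 0.0044] tilt [-0.0133  0.0069 -0.9999]
```

Request:
apply_moves(deltas=[[0.0014, 0, 0.0025, 0, -1], [0.0008, 0, 0.0015, 0, -1], [0.0005, 0, 0.001, 0, -1], [0.0003, 0, 0.001, 0, -1], [0, 0, 0, 0, -1], [0, 0, 0, 0, -1], [0, 0, 0, 0, -1], [0, 0, 0, 0, -1]])

```text
t: 10.45
tool_pos: [0.566, 0.1246, 0.1209]
tool_rot: [-3.074, -0.603, 0.018]
contact_force: [-1.4, -0.9, 0.3]
opening: 0.0115
```

```bash
python3 - <<'E'
from s import *
g=o["tool_pos"]+[0,0,.019]
print("grasp in red bay",world2bay(rp,YB["red"],g))
snap("6",bt=None)
E
```

```text
t 10.45 open 0.01145761680760396 F [-1.45 -0.86  0.3 ] q [0.08 0.05 1.81 0.01 1.3  1.27]
grasp in red bay [[-0.00032779  0.00040461  0.09547201]]
```

View pics/scene6.png

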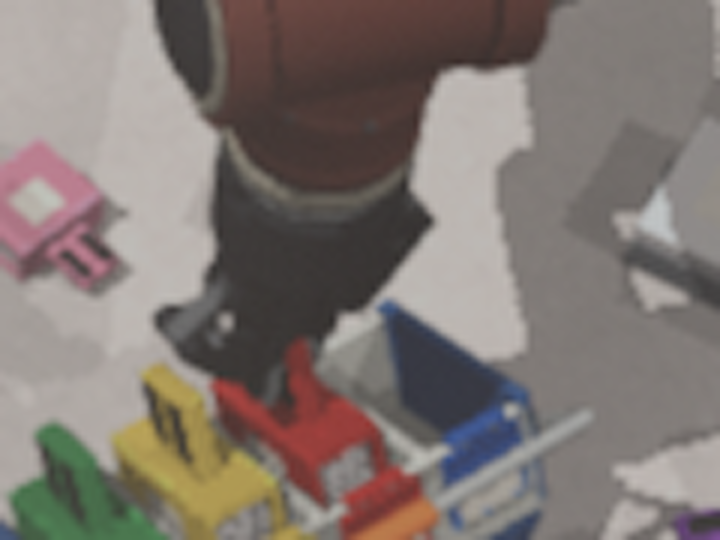

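Request:
apply_moves(deltas=[[0, 0, 0, 0, -0.3], [0, 0, 0, 0, -0.3], [0, 0, 0, 0, -0.3], [0, 0, -0.01, 0, -0.3], [0, 0, -0.025, 0, -0.3], [0, 0, -0.04, 0, 0], [0, 0, -0.04, 0, 0], [0, 0, -0.03, 0, 0]])

```text
t: 11.5
tool_pos: [0.5674, 0.1235, 0.2703]
tool_rot: [-3.074, -0.603, 0.02]
contact_force: [0.6, -1.0, -0.6]
opening: 0.0428
```

```bash
python3 - <<'E'
from s import *
b=np.load("blue.npy")
plan(o,[b[0],b[1],.28],.46)
snap("7",bt=None)
E
```

```text
t 11.5 open 0.042786967533542754 F [ 0.64 -0.98 -0.55] q [ 0.08 -0.06  1.66  0.01  1.55  1.27]
cur [0.5674 0.1235 0.2703] yaw -2.7544 turn tool z -0.0728 delta BEFORE turn [-0.1514  0.4104 -0.0129] AFTER turn [-0.1808  0.3983 -0.0129] tilt [-0.0144  0.0068 -0.9999]
```

View pics/scene7.png

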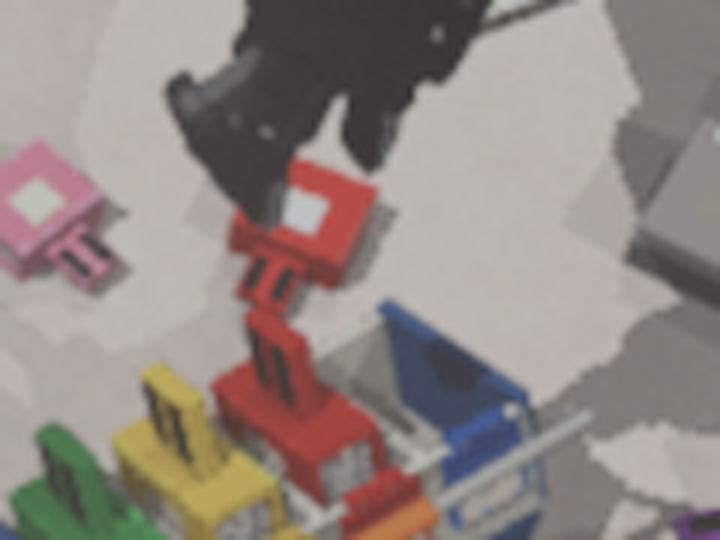

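Request:
apply_moves(deltas=[[-0.019, 0.051, -0.003, 0, 0], [-0.019, 0.051, -0.002, 0, 0], [-0.019, 0.051, -0.002, 0, 0], [-0.019, 0.051, -0.002, 0, 0], [-0.019, 0.051, 0, 0, 0], [-0.019, 0.051, 0, 0, 0], [-0.019, 0.051, 0, 0, 0], [-0.015, 0.04, 0, -0.07, 0]])

```text
t: 12.55
tool_pos: [0.586, -0.3097, 0.2901]
tool_rot: [-3.053, -0.725, -0.014]
contact_force: [1.6, 0.5, -0.3]
opening: 0.043
```

```bash
python3 - <<'E'
from s import *
b=np.load("blue.npy")
plan(o,[b[0],b[1],.092-.019],.46)
p=ctrl.get_image("top");np.savez("top8.npz",**{k:np.array(p[k]) for k in("img","range_z","mtx","eye","attitude")})
# red home check
P0=cloud(p);H=hsv(p);
for c,hue in dict(red=lambda h:(h<6)|(h>170),yellow=lambda h:(h>18)&(h<34),green=lambda h:(h>45)&(h<85)).items():
    B=world2bay(rp,YB[c],P0.reshape(-1,3)).reshape(P0.shape)
    m=hue(H[...,0])&(H[...,1]>90)&(sdmag(B)<.012)&(B[...,2]>.05)
    q=P0[m]
    def f(v):
        c_,s_=np.cos(v[3]),np.sin(v[3])
        L=world2bay(rp,YB[c],q)-v[:3]
        return np.r_[sdmag(L@np.array([[c_,0,-s_],[0,1,0],[s_,0,c_]])),v[3]*.01]
    s=least_squares(f,np.zeros(4),loss="soft_l1",f_scale=.0015);print(c,m.sum(),np.round(s.x,4))
cv2.imwrite("pics/t8.png",cv2.resize(p["img"][110:210,235:345,::-1],None,fx=7,fy=6))
E
```

```text
t 12.55 open 0.042976393144421726 F [ 1.63  0.54 -0.34] q [-0.6   0.11  1.45  0.01  1.57  0.5 ]
cur [ 0.586  -0.3097  0.2901] yaw -2.6751 turn tool z 0.0065 delta BEFORE turn [-0.007   0.0022  0.217 ] AFTER turn [-0.007   0.0023  0.217 ] tilt [ 0.0077  0.0052 -1.    ]
red 325 [0.0004 0.0016 0.0009 0.0054]
yellow 325 [-0.0004  0.0027  0.0005 -0.0031]
green 321 [-0.0008  0.0017  0.0007 -0.0066]
```

View pics/t8.png

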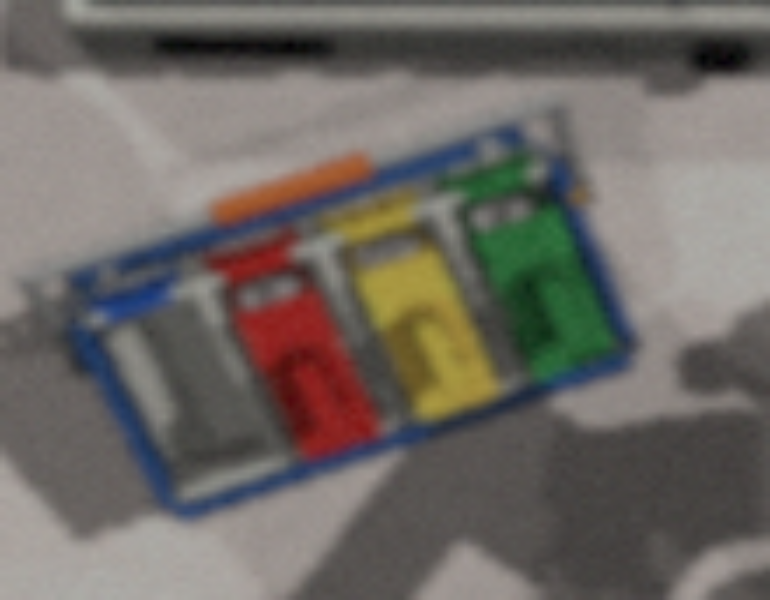

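Request:
apply_moves(deltas=[[-0.007, 0.002, 0.02, 0.006, 0], [0, 0, 0.045, 0, 0], [0, 0, 0.045, 0, 0], [0, 0, 0.045, 0, 0], [0, 0, 0.03, 0, 0], [0, 0, 0.015, 0, 0], [0, 0, 0.005, 0, 0], [0, 0, 0, 0, 0]])

```text
t: 13.6
tool_pos: [0.5787, -0.3145, 0.0746]
tool_rot: [-3.058, -0.713, -0.01]
contact_force: [-0.4, -0.1, 0.2]
opening: 0.0424
```

```bash
python3 - <<'E'
from s import *
b=np.load("blue.npy")
plan(o,[b[0],b[1],.076],.46)
snap("9",bs=(170,190,290,280),bt=None)
E
```

```text
t 13.6 open 0.04241331121101506 F [-0.41 -0.1   0.25] q [-0.61  0.26  1.65  0.01  1.22  0.5 ]
cur [ 0.5787 -0.3145  0.0746] yaw -2.6835 turn tool z -0.0019 delta BEFORE turn [ 0.0037  0.0009 -0.0014] AFTER turn [ 0.0037  0.0009 -0.0014] tilt [ 0.0056  0.0029 -1.    ]
```

View pics/scene9.png

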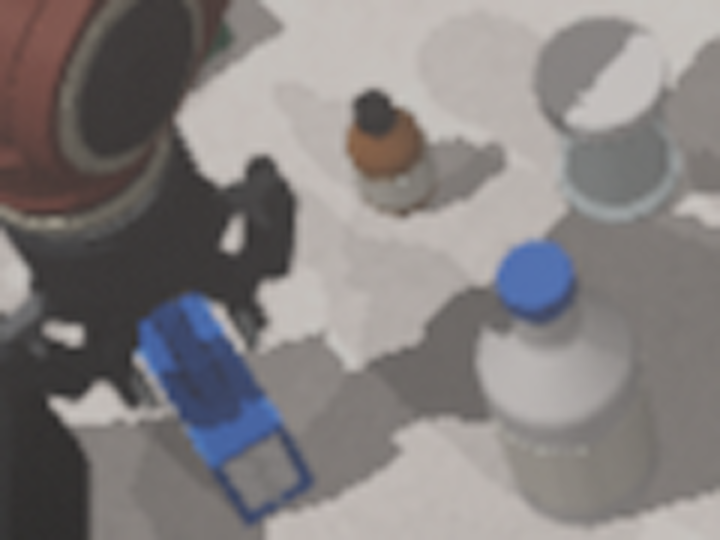

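Request:
apply_moves(deltas=[[0.006, 0.001, -0.001, 0, 0], [0, 0, 0, 0, -1], [0, 0, 0, 0, -1], [0, 0, 0, 0, -1], [0, 0, 0, 0, -1], [0, 0, 0, 0, -1], [0, 0, 0, 0, -1], [0, 0, -0.02, 0, -1]], grip_force=50)

```text
t: 14.65
tool_pos: [0.5851, -0.3132, 0.0978]
tool_rot: [-3.059, -0.713, -0.011]
contact_force: [0.4, -0.0, -1.0]
opening: 0.0113
```

```bash
python3 - <<'E'
from s import *
plan(o,[o["tool_pos"][0],o["tool_pos"][1],.33],.388)
snap("10",bs=(170,190,290,280),bt=None)
E
```

```text
t 14.65 open 0.011284289865602678 F [ 0.44 -0.02 -0.97] q [-0.61  0.25  1.63  0.01  1.26  0.51]
cur [ 0.5851 -0.3132  0.0978] yaw -2.6839 turn tool z 0.0697 delta BEFORE turn [ 1.600e-03  2.000e-04 -2.322e-01] AFTER turn [ 1.600e-03  1.000e-04 -2.322e-01] tilt [ 0.0066  0.0022 -1.    ]
```

View pics/scene10.png

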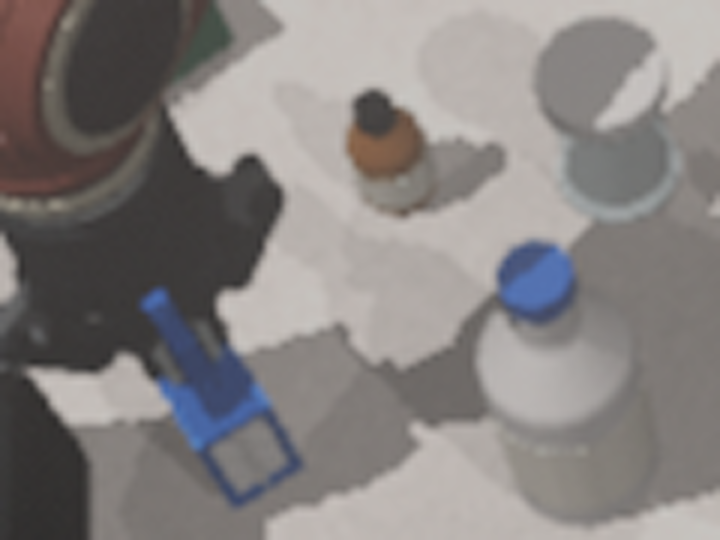

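Request:
apply_moves(deltas=[[0, 0, -0.03, 0, -1], [0, 0, -0.04, 0, -1], [0, 0, -0.04, 0, -1], [0, 0, -0.04, 0.035, -1], [0, 0, -0.04, 0.035, -1], [0, 0, -0.025, 0, -1], [0, 0, 0, 0, -1], [0, 0, 0, 0, -1]])

```text
t: 15.7
tool_pos: [0.5855, -0.3148, 0.3361]
tool_rot: [3.068, 0.599, 0.036]
contact_force: [-0.4, 0.1, -2.6]
opening: 0.0114
```

```bash
python3 - <<'E'
from s import *
g=o["tool_pos"]+[0,0,.019]
p=ctrl.get_image("scene");np.savez("scene11.npz",**{k:np.array(p[k]) for k in("img","range_z","mtx","eye","attitude")})
u=proj(p,g)[0];print(u)
hb=lambda h:(h>100)&(h<125)
b=[int(t) for t in(u[0]-35,u[1]-35,u[0]+45,u[1]+50)]
v=fitmag(p,hb,b,0,g,.388);v=fitmag(p,hb,b,.1,g,.388)
# bail angle from orange sleeve
for n in("scene0.npz","top0.npz"):
    q=load(n);H=hsv(q);C=cloud(q);m=(H[...,0]>7)&(H[...,0]<15)&(H[...,1]>140)
    B=world2bay(rp,0,C.reshape(-1,3)).reshape(C.shape);m&=(np.abs(B[...,1])<.05)&(B[...,0]>.03)&(B[...,0]<.12)
    d=np.median(B[m],0);print(n,m.sum(),d,"q",np.arctan2(d[0]-.032,d[2]-.02),np.hypot(d[0]-.032,d[2]-.02))
t=bay2world(rp,.081,[[0,0,0]])[0]
# rack X=-.006 grasp above blue bay
tgt=np.array([-.006,.081,0])@Rz(rp[2]).T+[rp[0],rp[1],0];tgt[2]=.30
plan(o,tgt,rp[2])
E
```

```text
t 15.7 open 0.011362292007161306 F [-0.37  0.09 -2.59] q [-0.61  0.09  1.4   0.01  1.62  0.58]
[169.6337893  194.13031828]
n 223 tilt deg 0.52 grasp in mag [0.0021 0.0041 0.0991] yawoff -0.002 res 0.0007452474522490898
n 223 tilt deg 0.61 grasp in mag [0.0027 0.0042 0.0991] yawoff 0.005 res 0.0007571855507047722
scene0.npz 110 [ 0.09009342 -0.00262024  0.05895968] q 0.9800491203595201 0.0699478549254353
top0.npz 63 [0.08706546 0.00258287 0.06122777] q 0.9281246824365762 0.06878905176575095
cur [ 0.5855 -0.3148  0.3361] yaw -2.7562 turn tool z -0.0026 delta BEFORE turn [ 0.1841 -0.4688  0.0304] AFTER turn [ 0.1853 -0.4683  0.0304] tilt [ 0.0257 -0.011  -0.9996]
```

Request:
apply_moves(deltas=[[0.01, -0.025, 0, 0, -1], [0.019, -0.048, 0, 0, -1], [0.019, -0.048, 0, 0, -1], [0.019, -0.048, 0, 0, -1], [0.019, -0.048, 0, 0, -1], [0.019, -0.048, 0, 0, -1], [0.019, -0.048, 0, 0, -1], [0.019, -0.048, 0, 0, -1]])

```text
t: 16.75
tool_pos: [0.5754, 0.0915, 0.3195]
tool_rot: [3.081, 0.599, 0.01]
contact_force: [0.5, 0.1, -0.8]
opening: 0.0113
```

Request:
apply_moves(deltas=[[0.019, -0.048, 0, 0, -1], [0.015, -0.038, 0, 0, -1], [0.005, -0.012, 0.01, 0, -1], [0, 0, 0.01, 0, -1], [0, 0, 0, 0, -1], [0, 0, 0, 0, -1], [0, 0, 0, 0, -1], [0, 0, 0, 0, -1]])

```text
t: 17.75
tool_pos: [0.5687, 0.2029, 0.2914]
tool_rot: [3.08, 0.605, -0.007]
contact_force: [0.2, 0.5, -1.2]
opening: 0.0116
```

```bash
cat >> s.py <<'E'
def rackxyz(P): return (np.array(P)-[rp[0],rp[1],0])@Rz(rp[2])
def bluefit(tag,th0=0,box=None,cam="scene"):
    g=o["tool_pos"]+[0,0,.019]
    p=ctrl.get_image(cam);np.savez(f"{cam}{tag}.npz",**{k:np.array(p[k]) for k in("img","range_z","mtx","eye","attitude")})
    u=proj(p,g)[0]
    b=[int(t) for t in(u[0]-35,u[1]-35,u[0]+45,u[1]+55)]
    v=fitmag(p,lambda h:(h>100)&(h<125),b,th0,g,rp[2])
    x0,y0,x1,y1=320,150,440,240;cv2.imwrite(f"pics/{cam}{tag}.png",cv2.resize(p["img"][y0:y1,x0:x1,::-1],None,fx=6,fy=6,interpolation=cv2.INTER_CUBIC))
    th=v[0];c,s=np.cos(th),np.sin(th)
    G=rackxyz(g);
    M=G+np.array([[c,0,-s],[0,1,0],[s,0,c]])@(-v[1:4])
    for n,l in(("origin",[0,0,0]),("farbot",[.04,0,0]),("nearbot",[-.04,0,0])):
        print(n,"rack",np.round(M+np.array([[c,0,-s],[0,1,0],[s,0,c]])@np.array(l),4))
    print("grasp rack",np.round(G,4),"blue bay",np.round(world2bay(rp,.081,g)[0],4))
    return v
E
python3 - <<'E'
from s import *
bluefit("12")
tgt=np.array([-.006,.081,0])@Rz(rp[2]).T+[rp[0],rp[1],0];tgt[2]=.24
plan(o,tgt,rp[2])
E
```

```text
t 17.75 open 0.011636794393322552 F [ 0.18  0.54 -1.24] q [ 0.22 -0.02  1.59 -0.    1.58  1.4 ]
n 539 tilt deg -0.62 grasp in mag [0.0037 0.0029 0.0988] yawoff 0.001 res 0.0006479903503315409
origin rack [-0.0163  0.096   0.2117]
farbot rack [0.0237 0.096  0.2113]
nearbot rack [-0.0563  0.096   0.2122]
grasp rack [-0.0116  0.0989  0.3104] blue bay [0.1057 0.0179 0.2328]
cur [0.5687 0.2029 0.2914] yaw -2.7537 turn tool z -0.0001 delta BEFORE turn [0.0058 0.0178 0.0514] AFTER turn [0.0058 0.0178 0.0514] tilt [-0.0036 -0.0032 -1.    ]
```

View pics/scene12.png

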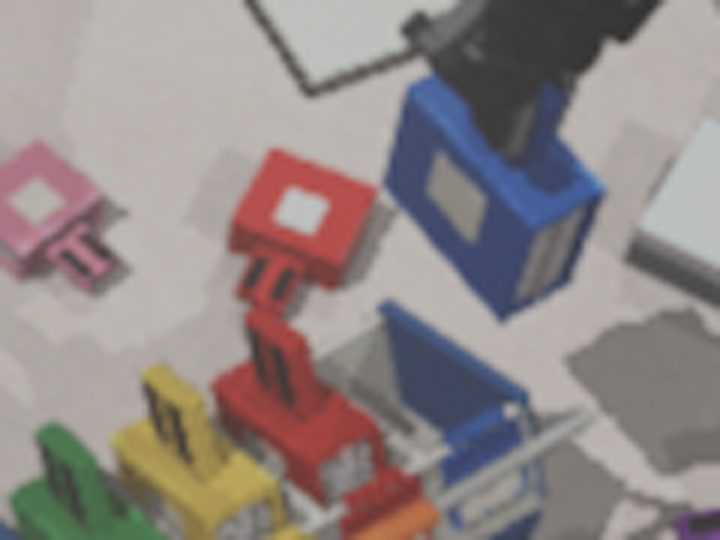

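Request:
apply_moves(deltas=[[0.004, 0.009, 0.01, 0, -1], [0.004, 0.009, 0.015, 0, -1], [0, 0, 0.015, 0, -1], [0, 0, 0.015, 0, -1], [0, 0, 0.01, 0, -1], [0, 0, 0, 0, -1], [0, 0, 0, 0, -1], [0, 0, 0, 0, -1]])

```text
t: 18.8
tool_pos: [0.5833, 0.1878, 0.2208]
tool_rot: [3.08, 0.605, -0.009]
contact_force: [-0.2, -0.4, -1.7]
opening: 0.0116
```

```bash
python3 - <<'E'
from s import *
bluefit("13")
plan(o,o["tool_pos"],rp[2])
E
```

```text
t 18.8 open 0.011594907788365619 F [-0.18 -0.41 -1.69] q [ 0.19  0.03  1.65 -0.    1.46  1.37]
n 456 tilt deg -0.62 grasp in mag [0.0036 0.003  0.0991] yawoff 0.002 res 0.0006945690830022257
origin rack [-0.0084  0.0764  0.1408]
farbot rack [0.0316 0.0764 0.1403]
nearbot rack [-0.0484  0.0764  0.1412]
grasp rack [-0.0037  0.0794  0.2398] blue bay [ 0.0806 -0.0016  0.1664]
cur [0.5833 0.1878 0.2208] yaw -2.7539 turn tool z -0.0003 delta BEFORE turn [0. 0. 0.] AFTER turn [0. 0. 0.] tilt [-0.0052 -0.0036 -1.    ]
```

View pics/scene13.png

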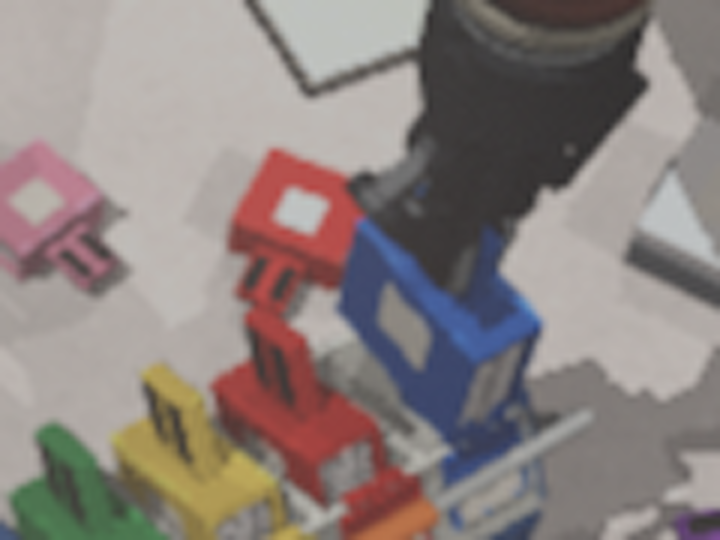

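Request:
apply_moves(deltas=[[0, -0.0015, 0.003, 0, -1], [0, 0, 0.002, 0, -1], [0, 0, 0.002, 0, -1], [0, 0, 0.001, 0, -1], [0, 0, 0.001, 0, -1], [0, 0, 0, 0, -1], [0, 0, 0, 0, -1], [0, 0, 0, 0, -1]], grip_force=20)

```text
t: 19.85
tool_pos: [0.5832, 0.1894, 0.2125]
tool_rot: [3.08, 0.605, -0.006]
contact_force: [0.1, -0.6, -0.2]
opening: 0.0111
```

```bash
python3 - <<'E'
from s import *
print("grasp rack",rackxyz(o["tool_pos"]+[0,0,.019]))
E
```

```text
t 19.85 open 0.011128783815888676 F [ 0.09 -0.56 -0.24] q [ 0.19  0.04  1.66 -0.    1.45  1.38]
grasp rack [-0.0031789   0.08094174  0.23147733]
```

Request:
apply_moves(deltas=[[0, 0, 0.002, 0, -1], [0, 0, 0.001, 0, -1], [0, 0, 0.001, 0, -1], [0, 0, 0.001, 0, -1], [0, 0, 0, 0, -1], [0, 0, 0, 0, -1], [0, 0, 0, 0, -1], [0, 0, 0, 0, -1]])

```text
t: 20.85
tool_pos: [0.5833, 0.1894, 0.2075]
tool_rot: [3.08, 0.605, -0.005]
contact_force: [0.5, 0.8, -0.3]
opening: 0.0112
```

```bash
python3 - <<'E'
from s import *
print("grasp rack",rackxyz(o["tool_pos"]+[0,0,.019]))
bluefit("14")
E
```

```text
t 20.85 open 0.01124490705389015 F [ 0.54  0.78 -0.3 ] q [ 0.19  0.04  1.66 -0.    1.44  1.38]
grasp rack [-0.00307713  0.08089665  0.22647183]
n 453 tilt deg -0.81 grasp in mag [0.0032 0.003  0.099 ] yawoff -0.002 res 0.0006550152842541637
origin rack [-0.0077  0.0779  0.1275]
farbot rack [0.0323 0.0779 0.1269]
nearbot rack [-0.0477  0.0779  0.1281]
grasp rack [-0.0031  0.0809  0.2265] blue bay [ 7.510e-02 -1.000e-04  1.542e-01]
```

View pics/scene14.png

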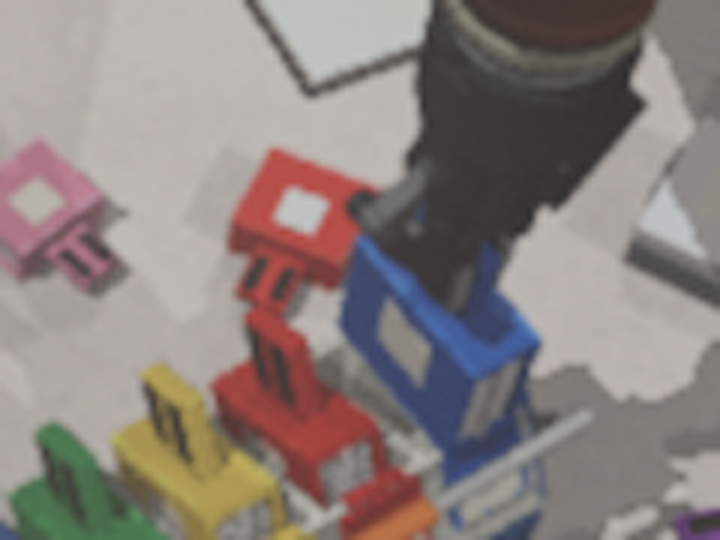

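Request:
apply_moves(deltas=[[0, 0, 0.002, 0, -1], [0, 0, 0.002, 0, -1], [-0.005, 0, 0.002, 0, -1], [-0.005, 0, 0.0025, 0, -1], [-0.005, 0, 0.0025, 0, -1], [-0.005, 0, 0.003, 0, -1], [0, 0, 0, 0, -1], [0, 0, 0, 0, -1]])

```text
t: 21.9
tool_pos: [0.5653, 0.1819, 0.1977]
tool_rot: [3.081, 0.605, 0.005]
contact_force: [0.9, 0.2, -1.6]
opening: 0.0116
```

```bash
python3 - <<'E'
from s import *
print("grasp rack",rackxyz(o["tool_pos"]+[0,0,.019]))
bluefit("15",.15)
E
```

```text
t 21.9 open 0.011557034433550871 F [ 0.87  0.21 -1.64] q [ 0.19  0.    1.72 -0.    1.42  1.37]
grasp rack [-0.02268663  0.08074361  0.21673617]
n 458 tilt deg 2.92 grasp in mag [-0.0085  0.0031  0.0997] yawoff -0.004 res 0.0009661136027107817
origin rack [-0.0091  0.0776  0.1176]
farbot rack [0.0308 0.0776 0.1196]
nearbot rack [-0.0491  0.0776  0.1156]
grasp rack [-0.0227  0.0807  0.2167] blue bay [ 0.0532 -0.0003  0.1544]
```

View pics/scene15.png

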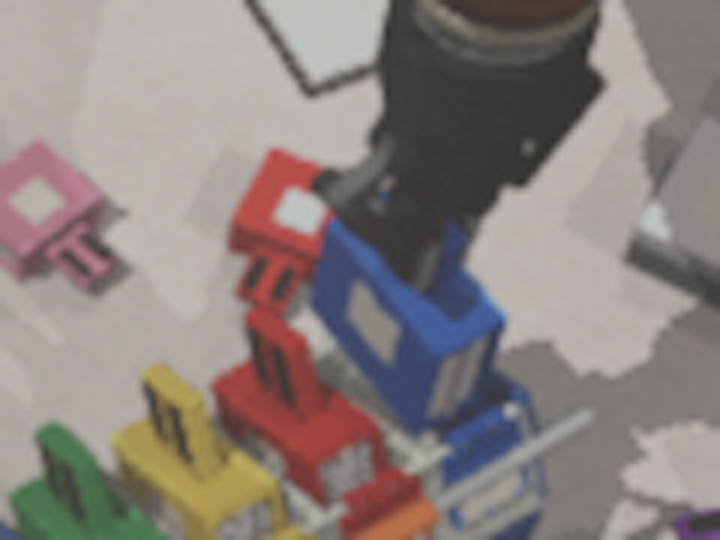

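Request:
apply_moves(deltas=[[0, 0, -0.012, 0, -1], [0.006, 0, -0.008, 0, -1], [0.008, 0, 0, 0, -1], [0.007, 0, 0, 0, -1], [0, 0, 0.006, 0, -1], [0, 0, 0.004, 0, -1], [0, 0, 0, 0, -1], [0, 0, 0, 0, -1]])

```text
t: 22.95
tool_pos: [0.5861, 0.1904, 0.2076]
tool_rot: [3.081, 0.605, 0.002]
contact_force: [0.1, -0.1, -0.6]
opening: 0.0112
```

```bash
python3 - <<'E'
from s import *
print("grasp rack",rackxyz(o["tool_pos"]+[0,0,.019]))
bluefit("16")
E
```

```text
t 22.95 open 0.011185102677971601 F [ 0.12 -0.08 -0.6 ] q [ 0.19  0.05  1.66 -0.    1.43  1.38]
grasp rack [-1.55550109e-04  8.08125232e-02  2.26554389e-01]
n 446 tilt deg -0.67 grasp in mag [0.0037 0.0031 0.0989] yawoff -0.001 res 0.0007230315340490748
origin rack [-0.005   0.0777  0.1277]
farbot rack [0.035  0.0777 0.1272]
nearbot rack [-0.045   0.0777  0.1282]
grasp rack [-2.000e-04  8.080e-02  2.266e-01] blue bay [ 0.0777 -0.0002  0.1529]
```

View pics/scene16.png

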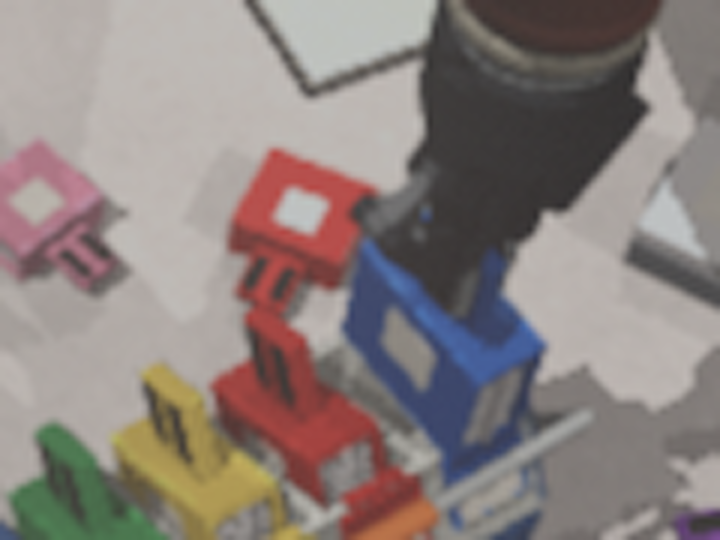

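Request:
apply_moves(deltas=[[0, 0, 0.002, 0, -1], [0, 0, 0.002, 0, -1], [0, 0, 0.0015, 0, -1], [0, 0, 0.0015, 0, -1], [0, 0, 0, 0, -1], [0, 0, 0, 0, -1], [0, 0, 0, 0, -1], [0, 0, 0, 0, -1]])

```text
t: 24.0
tool_pos: [0.5869, 0.1907, 0.2071]
tool_rot: [3.081, 0.606, 0.009]
contact_force: [-1.4, -0.4, 1.2]
opening: 0.0114
```

```bash
python3 - <<'E'
from s import *
bluefit("17")
E
```

```text
t 24.0 open 0.011382149618576006 F [-1.4  -0.42  1.2 ] q [ 0.19  0.05  1.66 -0.    1.43  1.38]
n 450 tilt deg -0.07 grasp in mag [0.0037 0.0032 0.0992] yawoff 0.001 res 0.0006630680535945135
origin rack [-0.0031  0.0775  0.1269]
farbot rack [0.0369 0.0775 0.1269]
nearbot rack [-0.0431  0.0775  0.127 ]
grasp rack [0.0007 0.0807 0.2261] blue bay [ 0.0783 -0.0003  0.1521]
```

View pics/scene17.png

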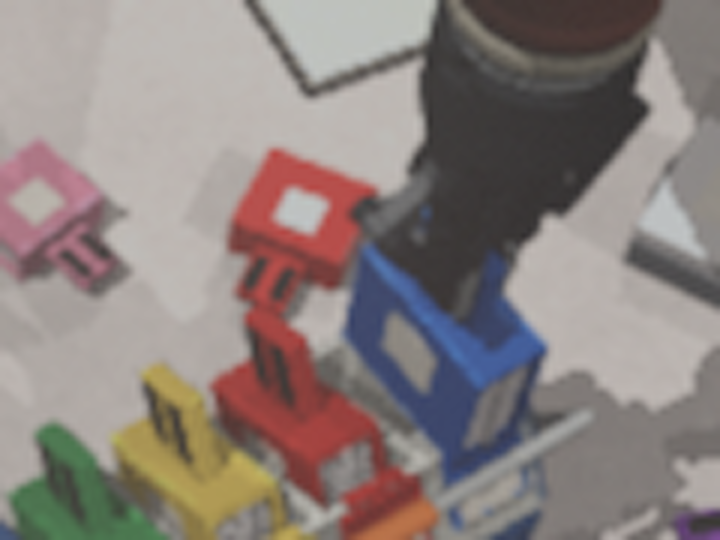

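Request:
apply_moves(deltas=[[0, 0, 0.006, 0, -1], [-0.004, 0, 0.007, 0, -1], [-0.005, 0, 0.007, 0, -1], [-0.005, 0, 0.007, 0, -1], [0, 0, 0, 0, -1], [0, 0, 0, 0, -1], [0, 0, 0, 0, -1], [0, 0, 0, 0, -1]])

```text
t: 25.05
tool_pos: [0.5847, 0.1895, 0.2061]
tool_rot: [-3.079, -0.607, -0.066]
contact_force: [-1.6, -0.4, 3.9]
opening: 0.0114
```

```bash
python3 - <<'E'
from s import *
bluefit("18")
E
```

```text
t 25.05 open 0.011374357627394593 F [-1.56 -0.38  3.9 ] q [0.19 0.02 1.69 0.   1.39 1.37]
n 464 tilt deg 1.6 grasp in mag [0.0042 0.0032 0.099 ] yawoff 0.001 res 0.0006575008494644763
origin rack [-0.0032  0.0773  0.1261]
farbot rack [0.0368 0.0773 0.1272]
nearbot rack [-0.0432  0.0773  0.1249]
grasp rack [-0.0018  0.0805  0.2251] blue bay [ 0.0756 -0.0005  0.1524]
```

View pics/scene18.png

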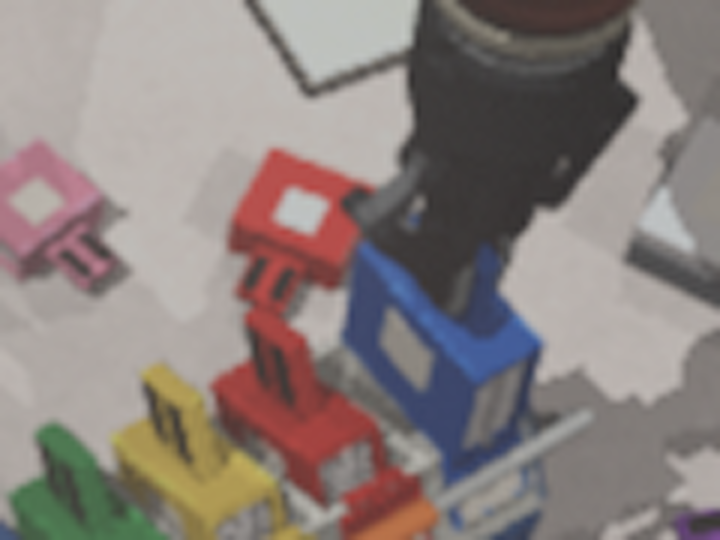

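Request:
apply_moves(deltas=[[-0.004, 0, 0.01, 0, -1], [-0.006, 0, 0.012, 0, -1], [-0.007, 0, 0.012, 0, -1], [-0.007, 0, 0.012, 0, -1], [-0.007, 0, 0.012, 0, -1], [-0.007, 0, 0.012, 0, -1], [0, 0, 0, 0, -1], [0, 0, 0, 0, -1]])

```text
t: 26.1
tool_pos: [0.5794, 0.1872, 0.2056]
tool_rot: [-3.06, -0.608, -0.204]
contact_force: [0.6, -0.4, -0.9]
opening: 0.0114
```

```bash
python3 - <<'E'
from s import *
bluefit("19",.05)
print("tool z",R.from_rotvec(o["tool_rot"]).as_matrix()[:,2]@Rz(rp[2]))
E
```

```text
t 26.1 open 0.011376360691496633 F [ 0.62 -0.36 -0.88] q [ 0.18 -0.05  1.77  0.02  1.3   1.36]
n 485 tilt deg 6.92 grasp in mag [0.0061 0.0035 0.0988] yawoff 0.006 res 0.0006351984952010191
origin rack [-0.0017  0.0768  0.1258]
farbot rack [0.0381 0.0768 0.1306]
nearbot rack [-0.0414  0.0768  0.121 ]
grasp rack [-0.0075  0.0803  0.2246] blue bay [ 0.0703 -0.0007  0.1546]
tool z [ 0.13078869 -0.01033413 -0.99135641]
```

View pics/scene19.png

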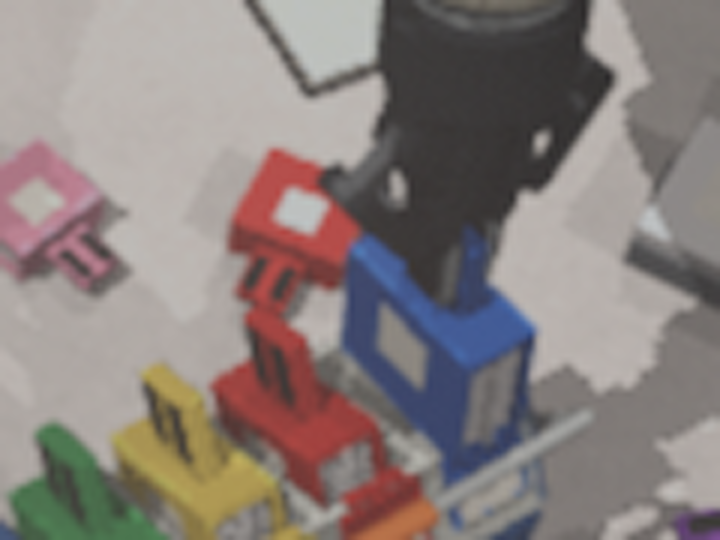

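Request:
apply_moves(deltas=[[-0.006, 0, 0.012, 0, -1], [-0.007, 0, 0.013, 0, -1], [-0.007, 0, 0.013, 0, -1], [-0.007, 0, 0.013, 0, -1], [-0.007, 0, 0.013, 0, -1], [-0.007, 0, 0.013, 0, -1], [-0.007, 0, 0.013, 0, -1], [0, 0, 0, 0, -1]])

```text
t: 27.15
tool_pos: [0.5746, 0.1846, 0.2025]
tool_rot: [-3.035, -0.612, -0.337]
contact_force: [-0.1, -0.6, -1.4]
opening: 0.0111
```

```bash
python3 - <<'E'
from s import *
T=R.from_rotvec(o["tool_rot"]).as_matrix()[:,2];print("tool z",T@Rz(rp[2]))
g=o["tool_pos"]-.019*T
o["tool_pos"]=g-[0,0,.019]
bluefit("20",.25)
E
```

```text
t 27.15 open 0.011123493365409836 F [-0.07 -0.64 -1.43] q [ 0.17 -0.12  1.84  0.04  1.2   1.34]
tool z [ 0.21644104 -0.01331783 -0.97620485]
n 523 tilt deg 11.59 grasp in mag [0.0035 0.0038 0.0989] yawoff 0.011 res 0.0006927205570480214
origin rack [-0.0006  0.0762  0.1235]
farbot rack [0.0385 0.0762 0.1316]
nearbot rack [-0.0398  0.0762  0.1155]
grasp rack [-0.0171  0.08    0.2211] blue bay [ 0.0602 -0.001   0.1558]
```

View pics/scene20.png

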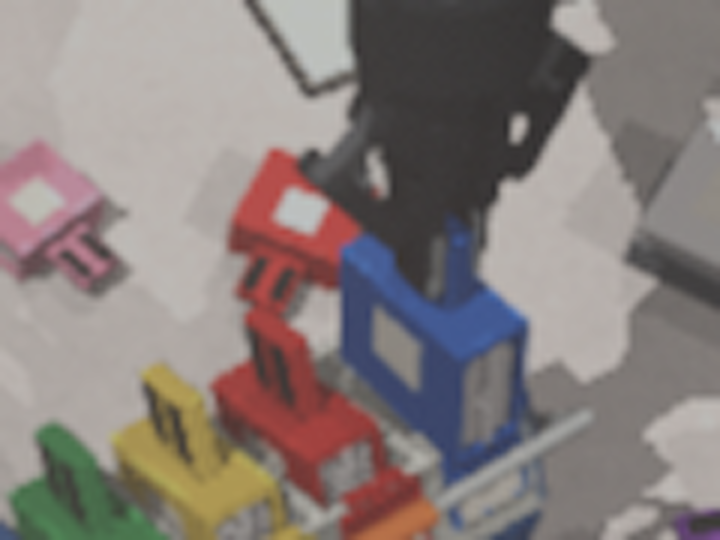

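```bash
cat >> s.py <<'E'
def T(): return R.from_rotvec(o["tool_rot"]).as_matrix()
def bvec(dx,dy,dz):
    w=Rz(rp[2])@RB@np.array([dx,dy,dz]);return np.round(T().T@w,4)
E
python3 - <<'E'
from s import *
print("lift z+4",bvec(0,0,.004)," x-30,y+1.5",bvec(-.030,.0015,0),"down 10",bvec(0,0,-.01))
E
```

```text
t 27.2 open 0.011507497396127326 F [ 0.5   0.26 -0.4 ] q [ 0.17 -0.12  1.84  0.04  1.2   1.34]
lift z+4 [-0.001   0.     -0.0039]  x-30,y+1.5 [-0.029  -0.0019  0.0075] down 10 [ 0.0025 -0.0001  0.0097]
```

Raise grip to hold while moving (30 N), shift over the mouth.

Request:
apply_moves(deltas=[[-0.001, 0, -0.004, 0, -1], [-0.007, -0.001, 0.0018, 0, -1], [-0.007, -0.001, 0.0018, 0, -1], [-0.007, 0, 0.0018, 0, -1], [-0.006, 0, 0.0015, 0, -1], [0, 0, 0, 0, -1], [0, 0, 0, 0, -1], [0, 0, 0, 0, -1]], grip_force=30)

```text
t: 28.2
tool_pos: [0.5447, 0.1746, 0.1832]
tool_rot: [-3.037, -0.61, -0.319]
contact_force: [-0.7, -0.4, -1.2]
opening: 0.0112
```

```bash
cat >> s.py <<'E'
def bf(tag,th0):
    t=T()[:,2];g=o["tool_pos"]-.019*t
    p=ctrl.get_image("scene");np.savez(f"scene{tag}.npz",**{k:np.array(p[k]) for k in("img","range_z","mtx","eye","attitude")})
    u=proj(p,g)[0];b=[int(q) for q in(u[0]-35,u[1]-35,u[0]+45,u[1]+45)]
    v=fitmag(p,lambda h:(h>100)&(h<125),b,th0,g,rp[2])
    x0,y0,x1,y1=320,150,440,240;cv2.imwrite(f"pics/scene{tag}.png",cv2.resize(p["img"][y0:y1,x0:x1,::-1],None,fx=6,fy=6,interpolation=cv2.INTER_CUBIC))
    th=v[0];c,s=np.cos(th),np.sin(th);Rm=Rz(rp[2])@np.array([[c,0,-s],[0,1,0],[s,0,c]])
    M=g-Rm@v[1:4]
    for n,l in(("orig",[0,0,0]),("far",[.04,0,0]),("near",[-.04,0,0])): print(n,"blue bay",np.round(world2bay(rp,.081,M+Rm@np.array(l))[0],4))
    print("grasp bay",np.round(world2bay(rp,.081,g)[0],4),"tooltilt",np.degrees(np.arcsin((t@Rz(rp[2]))[0])))
    print("unit bay x",bvec(.01,0,0),"z",bvec(0,0,-.01))
E
python3 - <<'E'
from s import *
bf("21",.2)
E
```

```text
t 28.2 open 0.011217596082399072 F [-0.66 -0.37 -1.17] q [ 0.16 -0.18  1.92  0.04  1.19  1.33]
n 496 tilt deg 16.24 grasp in mag [-0.0135  0.0041  0.0995] yawoff 0.003 res 0.0011860267467697708
orig blue bay [ 0.0183 -0.0031  0.0525]
far blue bay [ 0.0576 -0.0031  0.0451]
near blue bay [-0.021  -0.0031  0.06  ]
grasp bay [0.0235 0.001  0.1528] tooltilt 11.836914200161257
unit bay x [ 0.0097  0.0001 -0.0026] z [ 0.0026 -0.0001  0.0097]
```

View pics/scene21.png

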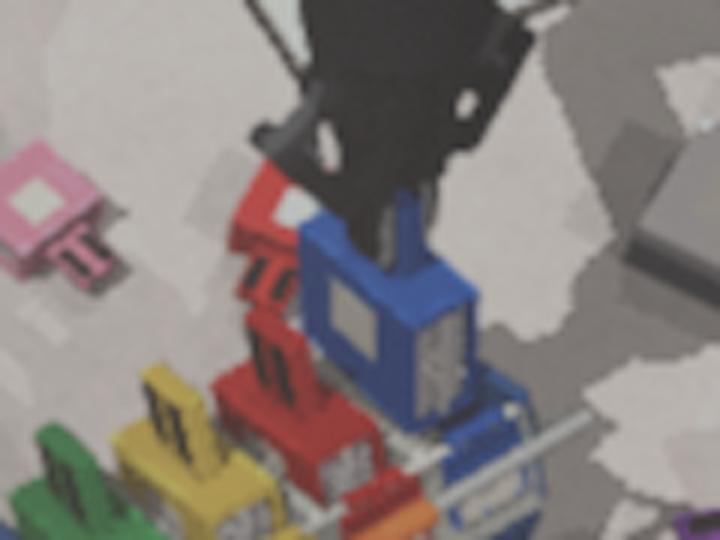

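```bash
python3 - <<'E'
import re
s=open("h.py").read()
s=s.replace("    P=C[m]\n    def loc","    P=C[m]\n    B=world2bay(rp,.081,P);P=P[(B[:,2]>.062)&(np.abs(B[:,1])<.03)]\n    def loc")
open("h.py","w").write(s)
from s import *
bf("22",.2)
print(R.from_rotvec(o["tool_rot"]).as_matrix()[:,2]@Rz(rp[2]))
E
```

```text
t 28.25 open 0.011099794567048843 F [-0.56  0.41 -1.15] q [ 0.16 -0.18  1.92  0.04  1.19  1.33]
n 446 tilt deg 13.64 grasp in mag [0.0033 0.004  0.0988] yawoff 0.004 res 0.000637781462645412
orig blue bay [-0.0025 -0.003   0.0575]
far blue bay [ 0.0364 -0.003   0.0483]
near blue bay [-0.0414 -0.003   0.0668]
grasp bay [0.0236 0.001  0.1528] tooltilt 11.84089830479344
unit bay x [ 0.0097  0.0001 -0.0026] z [ 0.0026 -0.0001  0.0097]
[ 0.20519473 -0.01101135 -0.97865922]
```

Request:
apply_moves(deltas=[[0.003, 0, -0.0005, 0, -1], [0.0016, 0, 0.006, 0, -1], [0.0016, 0, 0.006, 0, -1], [0.0016, 0, 0.006, 0, -1], [0.0016, 0, 0.006, 0, -1], [0, 0, 0, 0, -1], [0, 0, 0, 0, -1], [0, 0, 0, 0, -1]])

```text
t: 29.3
tool_pos: [0.5591, 0.1802, 0.1607]
tool_rot: [-3.036, -0.61, -0.319]
contact_force: [0.0, 0.2, -1.1]
opening: 0.0113
```

```bash
python3 - <<'E'
from s import *
bf("23",.24)
E
```

```text
t 29.3 open 0.01134814896272084 F [ 0.    0.17 -1.13] q [ 0.17 -0.12  1.91  0.04  1.15  1.33]
n 322 tilt deg 13.7 grasp in mag [0.0031 0.004  0.0992] yawoff 0.009 res 0.0007916500050761666
orig blue bay [ 0.0013 -0.0032  0.0299]
far blue bay [ 0.0402 -0.0032  0.0207]
near blue bay [-0.0377 -0.0032  0.0391]
grasp bay [0.0271 0.0008 0.1257] tooltilt 11.841100757463906
unit bay x [ 0.0097  0.0001 -0.0026] z [ 0.0026 -0.0001  0.0097]
```

View pics/scene23.png

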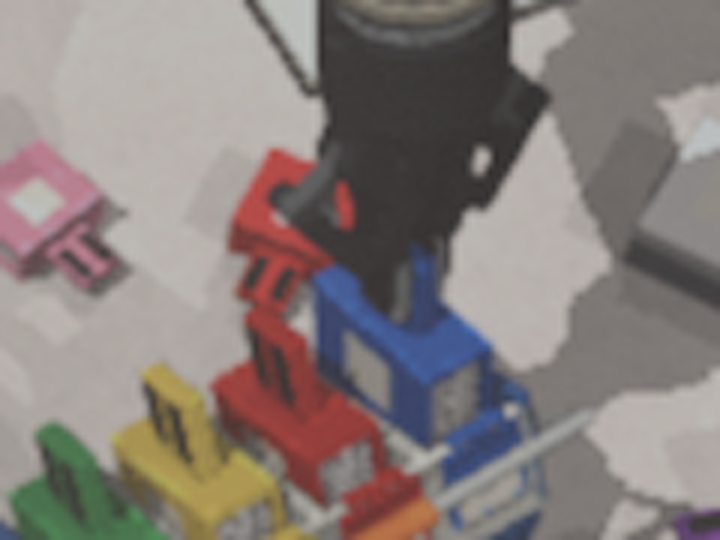

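Request:
apply_moves(deltas=[[-0.004, 0, 0, 0, -1], [-0.008, 0, 0, 0, -1], [-0.01, 0, 0.001, 0, -1], [-0.01, 0, 0.001, 0, -1], [-0.01, 0, 0.001, 0, -1], [-0.01, 0, 0.001, 0, -1], [0, 0, 0, 0, -1], [0, 0, 0, 0, -1]], grip_force=20)

```text
t: 30.35
tool_pos: [0.5258, 0.1659, 0.1623]
tool_rot: [-3.02, -0.602, -0.396]
contact_force: [1.1, 0.6, 0.0]
opening: 0.0112
```

```bash
python3 - <<'E'
from s import *
bf("24",.3)
E
```

```text
t 30.35 open 0.011244646107213232 F [1.07 0.58 0.02] q [ 0.15 -0.24  2.02  0.06  1.11  1.3 ]
n 354 tilt deg 31.69 grasp in mag [0.0015 0.0036 0.0995] yawoff -0.003 res 0.0006617663741386587
orig blue bay [ 0.0012 -0.0035  0.0444]
far blue bay [ 0.0411 -0.0035  0.0477]
near blue bay [-0.0386 -0.0035  0.0412]
grasp bay [-0.0054  0.0002  0.1437] tooltilt 14.770408841539627
unit bay x [ 0.0098  0.0001 -0.0021] z [ 0.0021 -0.0001  0.0098]
```

View pics/scene24.png

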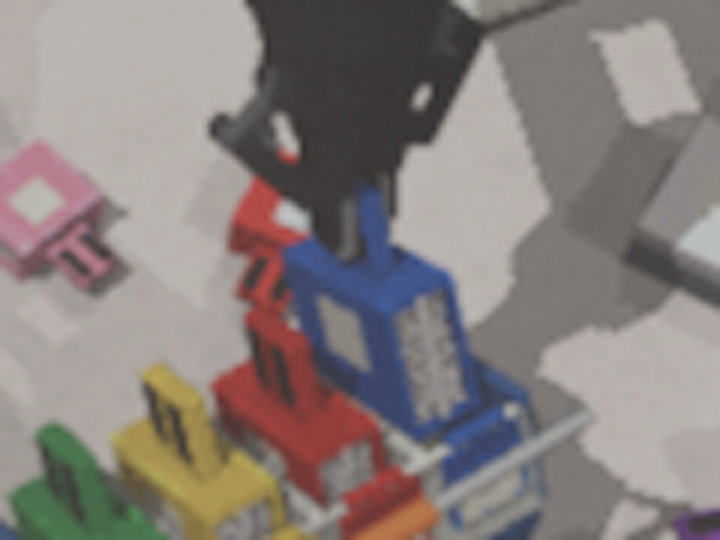

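Request:
apply_moves(deltas=[[0.003, 0, 0, 0, -1], [0.0025, 0, 0.006, 0, -1], [0.0018, 0, 0.006, 0, -1], [0.0018, 0, 0.006, 0, -1], [0.0015, 0, 0.006, 0, -1], [0.0012, 0, 0.005, 0, -1], [0, 0, 0, 0, -1], [0, 0, 0, 0, -1]], grip_force=40)

```text
t: 31.4
tool_pos: [0.5431, 0.1729, 0.1325]
tool_rot: [-3.022, -0.602, -0.386]
contact_force: [0.0, -0.5, -0.1]
opening: 0.0113
```

```bash
python3 - <<'E'
from s import *
bf("25",.55)
E
```

```text
t 31.4 open 0.011348958361761568 F [ 0.02 -0.54 -0.06] q [ 0.15 -0.16  2.    0.05  1.05  1.31]
n 254 tilt deg 31.16 grasp in mag [0.002  0.0036 0.0996] yawoff 0.01 res 0.0006917505685726209
orig blue bay [ 0.0031 -0.0036  0.0093]
far blue bay [ 0.043  -0.0036  0.0122]
near blue bay [-0.0368 -0.0036  0.0064]
grasp bay [-0.0021  0.      0.1087] tooltilt 14.405819111794836
unit bay x [ 0.0098  0.0001 -0.0022] z [ 0.0022 -0.0001  0.0098]
```

View pics/scene25.png

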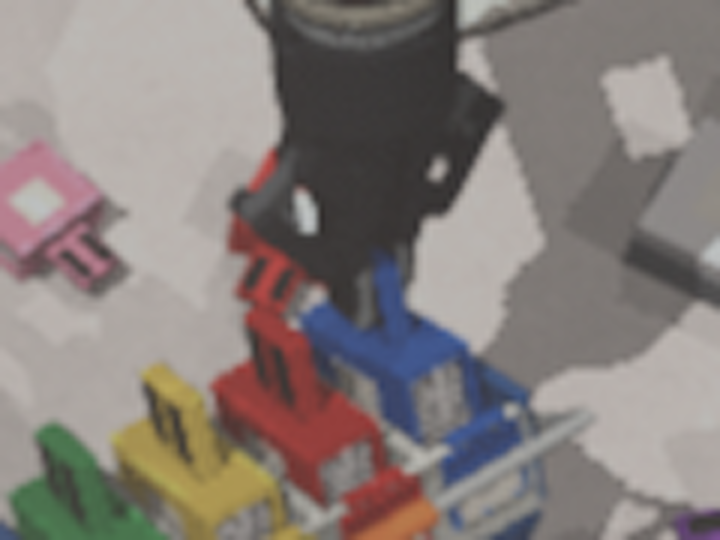

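Request:
apply_moves(deltas=[[0.002, 0, 0.003, 0, -1], [0.001, 0, 0.003, 0, -1], [0.003, 0, 0.005, 0, -1], [0.003, 0, 0.007, 0, -1], [0.003, 0, 0.008, 0, -1], [0.002, 0, 0.008, 0, -1], [0, 0, 0, 0, -1], [0, 0, 0, 0, -1]], grip_force=20)

```text
t: 32.45
tool_pos: [0.559, 0.1781, 0.1331]
tool_rot: [-3.031, -0.615, -0.346]
contact_force: [-0.0, 0.8, -1.5]
opening: 0.0112
```

```bash
python3 - <<'E'
from s import *
bf("26",.5)
E
```

```text
t 32.45 open 0.01117877419873617 F [-0.04  0.83 -1.48] q [ 0.16 -0.1   1.94  0.04  1.08  1.32]
n 242 tilt deg 25.76 grasp in mag [0.002  0.0034 0.0987] yawoff -0.008 res 0.0007697755460822284
orig blue bay [ 0.0093 -0.0045  0.003 ]
far blue bay [ 0.0493 -0.0045  0.0021]
near blue bay [-0.0307 -0.0045  0.0038]
grasp bay [ 0.0134 -0.0012  0.1016] tooltilt 12.855236563532323
unit bay x [ 0.0097  0.0002 -0.0024] z [ 0.0024 -0.0001  0.0097]
```

View pics/scene26.png

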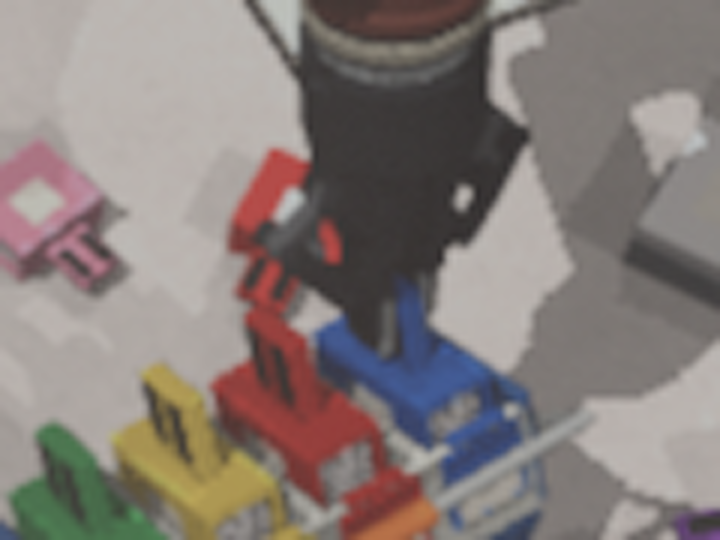

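Request:
apply_moves(deltas=[[-0.003, 0, 0.0012, 0, -1], [-0.003, 0, 0.0012, 0, -1], [-0.002, 0, 0.001, 0, -1], [0, 0, 0, 0, -1], [0, 0, 0, 0, -1], [0, 0, 0, 0, -1], [0, 0, 0, 0, -1], [0, 0, 0, 0, -1]])

```text
t: 33.5
tool_pos: [0.5529, 0.1755, 0.1266]
tool_rot: [-3.03, -0.614, -0.348]
contact_force: [-0.8, 0.2, 1.5]
opening: 0.0114
```

```bash
python3 - <<'E'
from s import *
bf("27",.45)
E
```

```text
t 33.5 open 0.01135910519000701 F [-0.79  0.23  1.46] q [ 0.16 -0.11  1.96  0.04  1.06  1.31]
n 228 tilt deg 25.48 grasp in mag [0.0016 0.0035 0.0983] yawoff 0.002 res 0.0008510153738502564
orig blue bay [ 0.0004 -0.0047  0.0006]
far blue bay [ 0.0404 -0.0047 -0.0005]
near blue bay [-0.0395 -0.0047  0.0016]
grasp bay [ 0.0046 -0.0012  0.0988] tooltilt 12.926343853486934
unit bay x [ 0.0097  0.0002 -0.0024] z [ 0.0024 -0.0001  0.0097]
```

Request:
apply_moves(deltas=[[0, 0, 0, 0, -0.3], [0, 0, 0, 0, -0.3], [0, 0, 0, 0, -0.3], [0, 0, -0.01, 0, -0.3], [0, 0, -0.025, 0, -0.3], [0, 0, -0.04, 0, -0.3], [0, 0, -0.04, 0, -0.3], [0, 0, -0.04, 0, -0.3]])

```text
t: 34.55
tool_pos: [0.516, 0.163, 0.2776]
tool_rot: [-3.033, -0.614, -0.329]
contact_force: [1.0, -0.7, -0.0]
opening: 0.0298
```

```bash
cat >> s.py <<'E'
def homes(tag,cams=("scene","top")):
    HU=dict(red=lambda h:(h<6)|(h>170),yellow=lambda h:(h>18)&(h<34),green=lambda h:(h>45)&(h<85),blue=lambda h:(h>100)&(h<125))
    for n in cams:
        p=ctrl.get_image(n);np.savez(f"{n}{tag}.npz",**{k:np.array(p[k]) for k in("img","range_z","mtx","eye","attitude")})
        P0=cloud(p);H=hsv(p)
        for c,hue in HU.items():
            B=world2bay(rp,YB[c],P0.reshape(-1,3)).reshape(P0.shape)
            m=hue(H[...,0])&(H[...,1]>90)&(sdmag(B)<.012)&(B[...,2]>.06)
            q=P0[m]
            if m.sum()<60: print(n,c,m.sum());continue
            def f(v):
                c_,s_=np.cos(v[3]),np.sin(v[3])
                L=world2bay(rp,YB[c],q)-v[:3]
                return np.r_[sdmag(L@np.array([[c_,0,-s_],[0,1,0],[s_,0,c_]])),v[3]*.01]
            s=least_squares(f,np.zeros(4),loss="soft_l1",f_scale=.0015);print(n,c,m.sum(),"xyz mm",np.round(s.x[:3]*1e3,1),"tilt",round(np.degrees(s.x[3]),1))
        x0,y0,x1,y1=(315,160,435,250) if n=="scene" else (230,110,350,200)
        cv2.imwrite(f"pics/{n}{tag}.png",cv2.resize(p["img"][y0:y1,x0:x1,::-1],None,fx=6,fy=6,interpolation=cv2.INTER_CUBIC))
E
python3 - <<'E'
from s import *
homes("28",("scene",))
E
```

```text
t 34.55 open 0.02975000183011939 F [ 0.97 -0.73 -0.05] q [ 0.15 -0.32  1.89  0.04  1.37  1.31]
scene red 333 xyz mm [ 0.6 -1.8 -0.6] tilt 0.1
scene yellow 334 xyz mm [ 0.3 -1.9 -0.5] tilt -0.0
scene green 104 xyz mm [ 0.5 -1.  -0.6] tilt 0.1
scene blue 269 xyz mm [ 0.9 -5.5 -0.5] tilt 0.4
```

View pics/scene28.png

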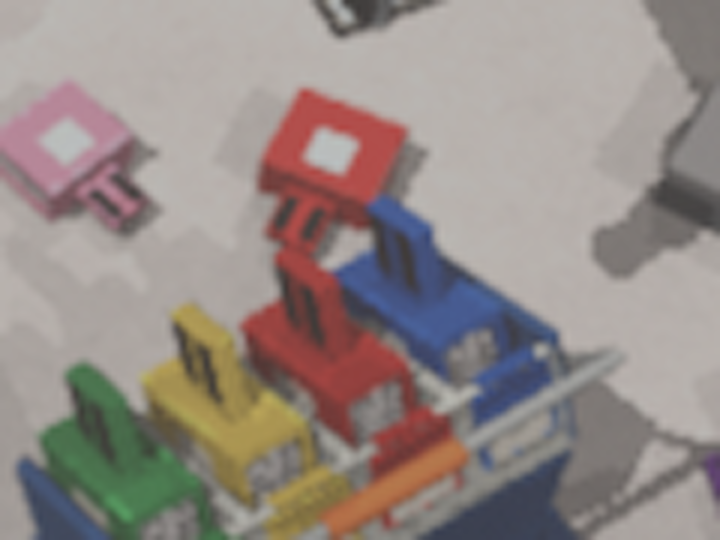

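```bash
python3 - <<'E'
from s import *
def rk(x,y,z):
    w=np.array([x,y,0])@Rz(rp[2]).T+[rp[0],rp[1],0];w[2]=z;return w
print("rack now",rackxyz(o["tool_pos"]))
plan(o,rk(.088,0,.25),rp[2])
print(bvec(0,0,0), "world down 10:",T().T@[0,0,-.01],"rack -x 10:",T().T@(Rz(rp[2])@[-.01,0,0]))
q=load("scene28.npz");H=hsv(q);C=cloud(q);m=(H[...,0]>7)&(H[...,0]<15)&(H[...,1]>140)
B=world2bay(rp,0,C.reshape(-1,3)).reshape(C.shape);m&=(np.abs(B[...,1])<.05)&(B[...,0]>.03)&(B[...,0]<.12)
print(rackxyz(C[m]).mean(0),rackxyz(C[m]).min(0),rackxyz(C[m]).max(0))
E
```

```text
t 34.6 open 0.029831502029617277 F [1.66 0.53 4.9 ] q [ 0.15 -0.33  1.88  0.04  1.37  1.31]
rack now [-0.07331627  0.08145462  0.2852834 ]
cur [0.5181 0.1634 0.2853] yaw -2.7433 turn tool z 0.0103 delta BEFORE turn [0.1484 0.0826 0.0712] AFTER turn [0.1492 0.081  0.0712] tilt [ 0.2102  0.0724 -0.975 ]
[0. 0. 0.] world down 10: [-0.00221795 -0.00015123  0.00974976] rack -x 10: [-0.00975001 -0.00010323 -0.00221961]
[ 0.05316216 -0.00174007  0.1477435 ] [ 0.04646393 -0.03413527  0.14317804] [0.05868994 0.03226506 0.15219723]
```

Request:
apply_moves(deltas=[[0.025, 0.014, 0.006, 0.01, -1], [0.037, 0.021, 0.015, 0, -1], [0.037, 0.021, 0.018, 0, -1], [0.037, 0.021, 0.018, 0, -1], [0.01, 0.004, 0.01, 0, -1], [0, 0, 0, 0, -1], [0, 0, 0, 0, -1], [0, 0, 0, 0, -1]])

```text
t: 35.6
tool_pos: [0.6992, 0.1485, 0.2641]
tool_rot: [-3.031, -0.601, -0.365]
contact_force: [-0.2, -0.2, 0.0]
opening: 0.0
```

```bash
cat >> s.py <<'E'
def rk(x,y,z):
    w=np.array([x,y,0])@Rz(rp[2]).T+[rp[0],rp[1],0];w[2]=z;return w
E
python3 - <<'E'
from s import *
print("rack now",rackxyz(o["tool_pos"]))
plan(o,rk(.085,0,.138),rp[2])
homes("29")
E
```

```text
t 35.6 open 4.537147625908991e-05 F [-0.25 -0.22  0.03] q [0.08 0.1  1.53 0.06 1.29 1.25]
rack now [ 0.08868713 -0.00078022  0.26407165]
cur [0.6992 0.1485 0.2641] yaw -2.7517 turn tool z 0.0018 delta BEFORE turn [-0.0331 -0.0028  0.1217] AFTER turn [-0.0331 -0.0028  0.1217] tilt [ 0.2228  0.0746 -0.972 ]
scene red 290 xyz mm [ 1.1 -2.1 -0.8] tilt 0.8
scene yellow 340 xyz mm [ 0.7 -2.1 -0.5] tilt 0.2
scene green 117 xyz mm [-0.3 -0.4 -0.3] tilt -0.4
scene blue 63 xyz mm [ 0.7 -5.9 -0.3] tilt 0.4
top red 0
top yellow 140 xyz mm [1.2 3.  1.1] tilt 0.7
top green 308 xyz mm [-1.3  1.7  0.9] tilt -0.7
top blue 0
```

View pics/scene29.png

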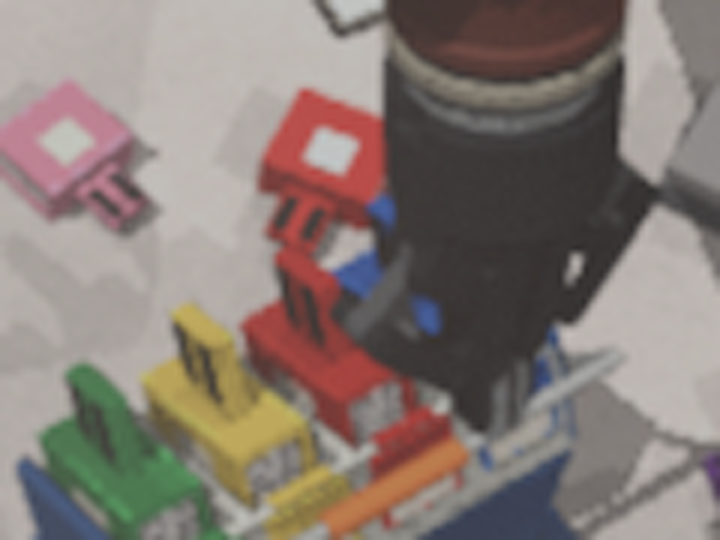

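View pics/top29.png

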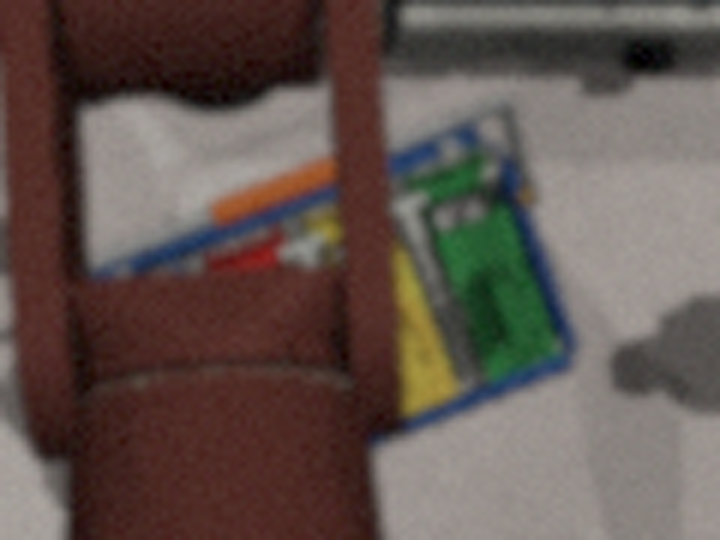

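Request:
apply_moves(deltas=[[-0.004, -0.003, 0.02, 0, -1], [-0.007, 0, 0.03, 0, -1], [-0.007, 0, 0.03, 0, -1], [-0.006, 0, 0.022, 0, -1], [-0.003, 0, 0.011, 0, -1], [-0.001, 0, 0.004, 0, -1], [0, 0, 0, 0, -1], [0, 0, 0, 0, -1]])

```text
t: 36.7
tool_pos: [0.6968, 0.151, 0.1369]
tool_rot: [-3.03, -0.603, -0.365]
contact_force: [-0.2, 0.2, 0.3]
opening: 0.0001
```

```bash
python3 - <<'E'
from s import *
print("rack now",rackxyz(o["tool_pos"]))
plan(o,rk(.070,0,.138),rp[2])
homes("30",("scene",))
print("rack -x 10:",T().T@(Rz(rp[2])@[-.01,0,0]))
E
```

```text
t 36.7 open 7.49858006262017e-05 F [-0.17  0.21  0.25] q [0.09 0.18 1.64 0.06 1.08 1.24]
rack now [0.08742186 0.00237809 0.13691194]
cur [0.6968 0.151  0.1369] yaw -2.7505 turn tool z 0.0031 delta BEFORE turn [-0.0167  0.0023 -0.0051] AFTER turn [-0.0167  0.0024 -0.0051] tilt [ 0.2224  0.0752 -0.972 ]
scene red 264 xyz mm [ 0.2 -1.8 -0.5] tilt -0.2
scene yellow 340 xyz mm [ 0.2 -1.9 -0.4] tilt -0.0
scene green 131 xyz mm [-0.3  0.3 -0.5] tilt 0.7
scene blue 1
rack -x 10: [-9.72145581e-03 -3.09177693e-05 -2.34357442e-03]
```

View pics/scene30.png

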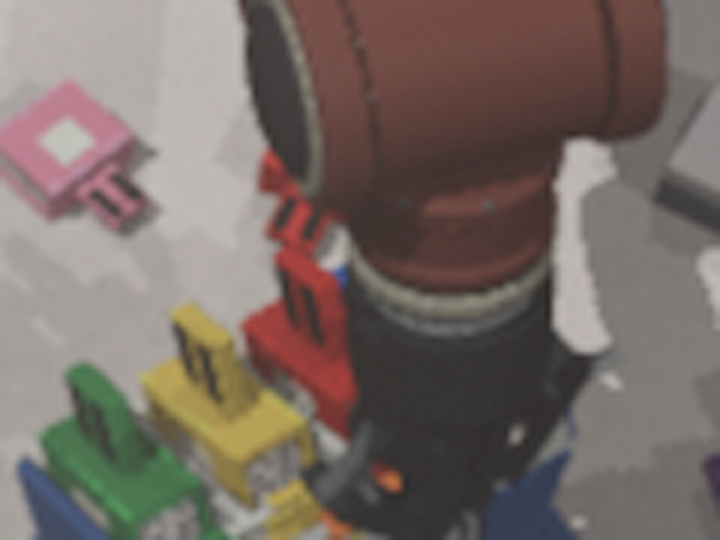

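Request:
apply_moves(deltas=[[-0.0095, 0.002, -0.003, 0, -1], [-0.0095, 0, -0.003, 0, -1], [-0.0095, 0, -0.003, 0, -1], [-0.0095, 0, -0.003, 0, -1], [-0.0095, 0, -0.0023, 0, -1], [0, 0, 0, 0, -1], [0, 0, 0, 0, -1], [0, 0, 0, 0, -1]])

```text
t: 37.75
tool_pos: [0.6561, 0.1311, 0.1507]
tool_rot: [-3.024, -0.601, -0.403]
contact_force: [1.0, 1.8, 2.8]
opening: -0.0002
```

```bash
python3 - <<'E'
from s import *
print("rack now",rackxyz(o["tool_pos"]))
plan(o,rk(.01,0,.140),rp[2])
homes("31",("scene","top"))
E
```

```text
t 37.75 open -0.0002156491959260124 F [0.99 1.8  2.78] q [0.06 0.06 1.76 0.08 1.07 1.21]
rack now [ 0.04222292 -0.00061278  0.15071437]
cur [0.6561 0.1311 0.1507] yaw -2.752 turn tool z 0.0016 delta BEFORE turn [-0.0339 -0.0009  0.002 ] AFTER turn [-0.0339 -0.0008  0.002 ] tilt [ 0.2459  0.081  -0.9659]
scene red 39
scene yellow 284 xyz mm [ 0.2 -1.8 -0.5] tilt 0.0
scene green 141 xyz mm [ 0.5 -0.1 -0.7] tilt 0.3
scene blue 1
top red 269 xyz mm [-1.1  0.9  0.7] tilt -0.5
top yellow 76 xyz mm [1.4 0.9 1.3] tilt 0.9
top green 282 xyz mm [-1.   1.9  0.8] tilt -0.4
top blue 171 xyz mm [-1.7 -1.7  0.7] tilt -0.9
```

View pics/scene31.png

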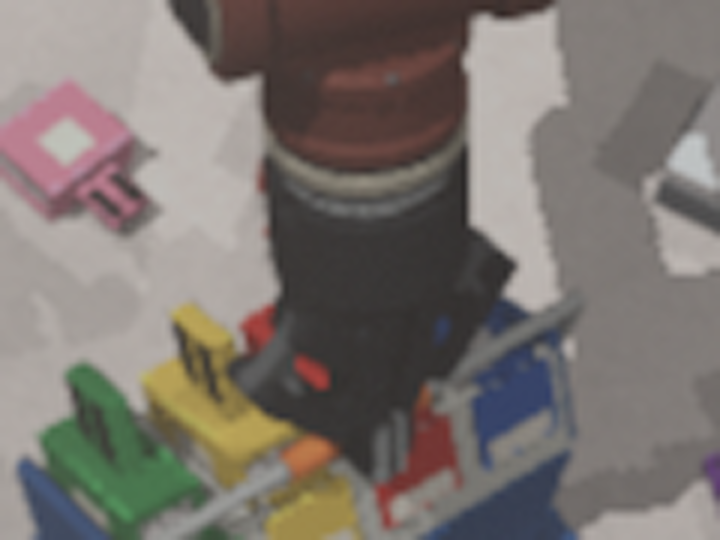

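View pics/top31.png

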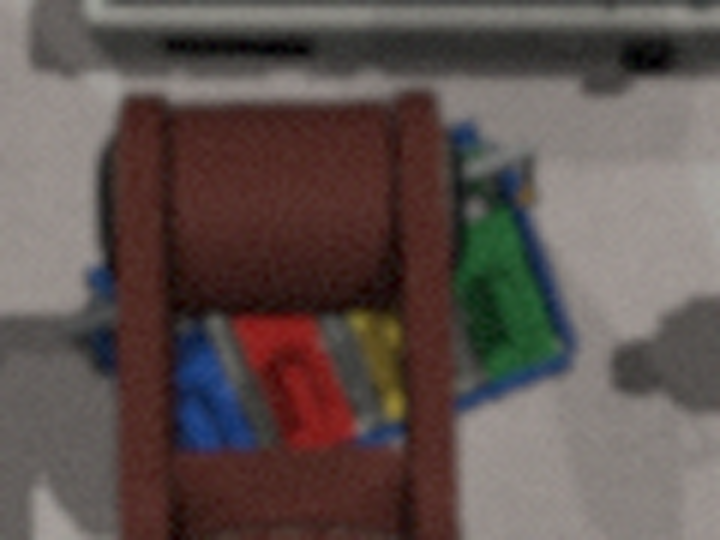

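Request:
apply_moves(deltas=[[-0.001, 0.001, 0.005, 0, -1], [-0.01, 0, 0.001, 0, -1], [-0.01, 0, 0.001, 0, -1], [-0.01, 0, 0.001, 0, -1], [-0.01, 0, 0.001, 0, -1], [0, 0, 0, 0, -1], [0, 0, 0, 0, -1], [0, 0, 0, 0, -1]])

```text
t: 38.85
tool_pos: [0.6283, 0.1176, 0.1347]
tool_rot: [-3.016, -0.595, -0.447]
contact_force: [4.9, 2.1, 3.1]
opening: 0.0
```

```bash
python3 - <<'E'
from s import *
print("rack now",rackxyz(o["tool_pos"]))
plan(o,rk(.0085,0,.140),rp[2])
homes("32",("scene","top"))
E
```

```text
t 38.85 open 1.2374036500330723e-05 F [4.91 2.12 3.05] q [ 0.03 -0.01  1.86  0.09  1.01  1.18]
rack now [ 0.01139796 -0.00258084  0.13471084]
cur [0.6283 0.1176 0.1347] yaw -2.7554 turn tool z -0.0018 delta BEFORE turn [-0.0013 -0.0025 -0.0059] AFTER turn [-0.0012 -0.0025 -0.0059] tilt [ 0.2727  0.0891 -0.958 ]
scene red 55
scene yellow 198 xyz mm [ 0.4 -3.  -0.5] tilt 0.3
scene green 106 xyz mm [-0.2 -3.  -0.3] tilt 0.2
scene blue 71 xyz mm [ 2.8 -2.5 -1.5] tilt 1.9
top red 58
top yellow 0
top green 105 xyz mm [1.8 2.9 1.3] tilt 0.0
top blue 79 xyz mm [ 2.1 -1.6  1.2] tilt 1.1
```

View pics/scene32.png

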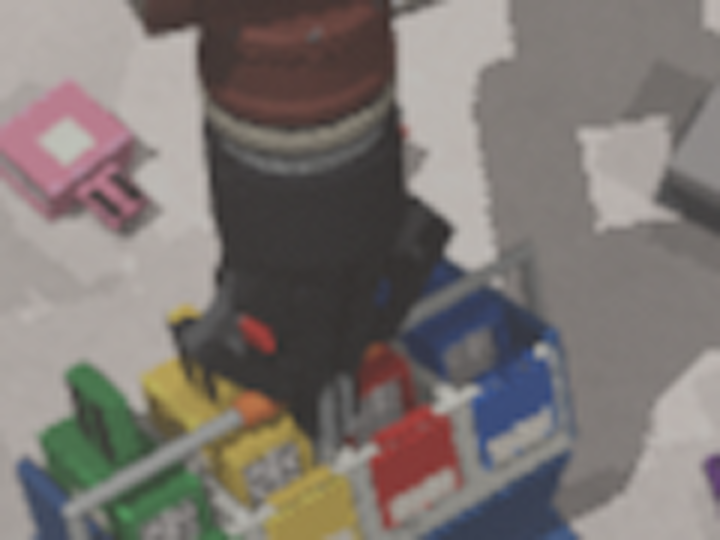

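```bash
python3 - <<'E'
from h import *
p=load("scene32.npz")
def bar(q,y0,y1):
    b=np.array([.032+.064*np.sin(q),0,.02+.064*np.cos(q)]);return bay2world(rp,0,[b+[0,y0,0],b+[0,y1,0]])
S=[]
for q,c in((0,(0,255,0)),(.15,(0,255,255)),(.3,(0,0,255))):
    for a in((-.118,-.03),(.03,.118)):
        w=bar(q,*a);S.append((w[0],w[1],c))
overlay(p,S,(315,160,435,250),6.5,"pics/ov32.png")
E
```

```text
(no output)
```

View pics/ov32.png

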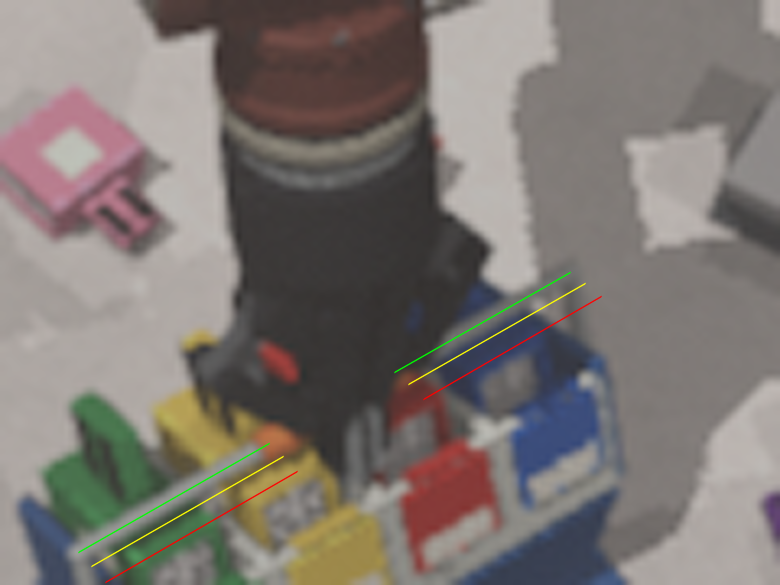

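Request:
apply_moves(deltas=[[0.001, -0.002, -0.003, 0, -1], [-0.01, 0, -0.001, 0, -1], [-0.014, 0, 0, 0, -1], [-0.014, 0, 0, 0, -1], [-0.014, 0, 0, 0, -1], [0, 0, 0, 0, -1], [0, 0, 0, 0, -1], [0, 0, 0, 0, -1]])

```text
t: 39.95
tool_pos: [0.6248, 0.1148, 0.1495]
tool_rot: [-2.97, -0.562, -0.664]
contact_force: [4.9, 1.2, 3.7]
opening: 0.0002
```

```bash
python3 - <<'E'
from s import *
print("rack now",rackxyz(o["tool_pos"]))
homes("33",("scene",))
p=load("scene33.npz")
def bar(q,y0,y1):
    b=np.array([.032+.064*np.sin(q),0,.02+.064*np.cos(q)]);return bay2world(rp,0,[b+[0,y0,0],b+[0,y1,0]])
S=[]
for q,c in((0,(0,255,0)),(.15,(0,255,255)),(.3,(0,0,255))):
    for a in((-.118,-.03),(.03,.118)):
        w=bar(q,*a);S.append((w[0],w[1],c))
overlay(p,S,(315,160,435,250),6.5,"pics/ov33.png")
E
```

```text
t 39.95 open 0.00019611745913128076 F [4.94 1.17 3.65] q [ 0.01 -0.11  1.96  0.15  0.88  1.14]
rack now [ 0.0070521  -0.00388736  0.14952662]
scene red 44
scene yellow 234 xyz mm [-0.  -2.1 -0.5] tilt -0.2
scene green 97 xyz mm [-1.2 -0.8 -0.3] tilt -0.3
scene blue 92 xyz mm [ 0.1 -6.4 -0.1] tilt -0.5
```

View pics/ov33.png

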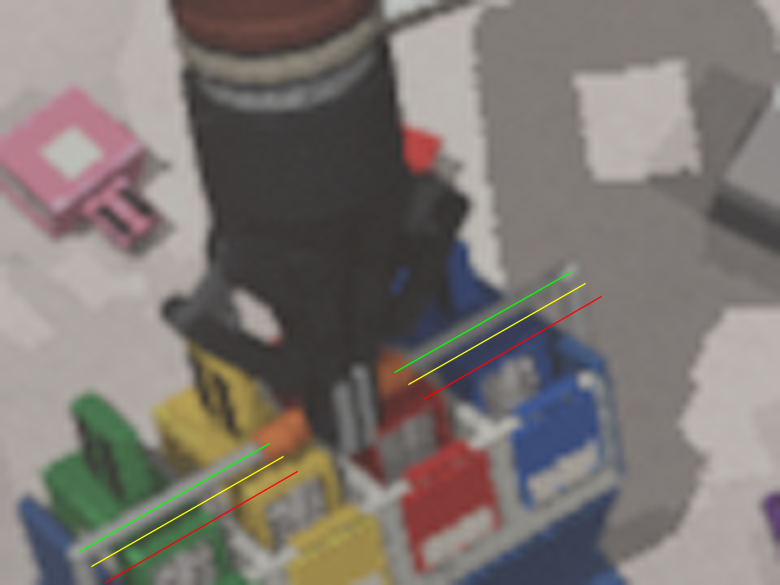

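```bash
python3 - <<'E'
from s import *
print("up10:",T().T@[0,0,.01],"rack +x 10:",T().T@(Rz(rp[2])@[.01,0,0]), T()[:,2]@Rz(rp[2]))
E
```

```text
t 40.0 open 0.00012148372575158816 F [3.16 1.61 3.32] q [ 0.01 -0.11  1.96  0.15  0.88  1.14]
up10: [ 0.00419926  0.00032389 -0.0090698 ] rack +x 10: [ 0.0090754  -0.0002131   0.00419424] [ 0.41942441 -0.03834283 -0.90698015]
```

Request:
apply_moves(deltas=[[0.0103, 0, 0.0015, 0, -1], [0.0103, 0, 0.0015, 0, -1], [0.01, 0, -0.003, 0, -1], [0.009, 0, -0.018, 0, -1], [0.016, 0, -0.034, 0, -1], [0.018, 0, -0.038, 0, -1], [0.018, 0, -0.038, 0, -1], [0, 0, 0, 0, -1]])

```text
t: 41.0
tool_pos: [0.6499, 0.1304, 0.3086]
tool_rot: [-2.974, -0.563, -0.646]
contact_force: [1.0, -0.1, -0.3]
opening: -0.0001
```

```bash
python3 - <<'E'
from s import *
print("rack now",rackxyz(o["tool_pos"]))
homes("34",("scene","top"))
def bar(q,y0,y1):
    b=np.array([.032+.064*np.sin(q),0,.02+.064*np.cos(q)]);return bay2world(rp,0,[b+[0,y0,0],b+[0,y1,0]])
S=[]
for q,c in((0,(0,255,0)),(.15,(0,255,255)),(.3,(0,0,255))):
    w=bar(q,-.118,.118);S.append((w[0],w[1],c))
overlay(load("scene34.npz"),S,(315,160,435,250),6.5,"pics/ov34.png")
q=load("scene34.npz");H=hsv(q);C=cloud(q);m=(H[...,0]>6)&(H[...,0]<16)&(H[...,1]>120)
B=world2bay(rp,0,C.reshape(-1,3)).reshape(C.shape);m&=(np.abs(B[...,1])<.05)&(B[...,0]>.0)&(B[...,0]<.12)&(B[...,2]>.06)
d=np.median(B[m],0);print(m.sum(),d,"q",np.arctan2(d[0]-.032,d[2]-.02))
E
```

```text
t 41.0 open -0.0001231633902726256 F [ 1.02 -0.07 -0.34] q [ 0.04 -0.16  1.73  0.11  1.16  1.21]
rack now [0.03624572 0.00110545 0.3086071 ]
scene red 247 xyz mm [ 1.1 -2.1 -0.7] tilt 0.6
scene yellow 264 xyz mm [ 0.1 -2.4 -0.5] tilt -0.3
scene green 43
scene blue 154 xyz mm [ 0.2 -5.2 -0.4] tilt -0.0
top red 136 xyz mm [1.1 0.4 0.8] tilt -0.2
top yellow 21
top green 152 xyz mm [0.9 2.  0.9] tilt 0.2
top blue 227 xyz mm [-0.1 -2.   1. ] tilt 0.2
140 [ 0.03622667 -0.0021672   0.08746124] q 0.06257152502860268
```

View pics/ov34.png

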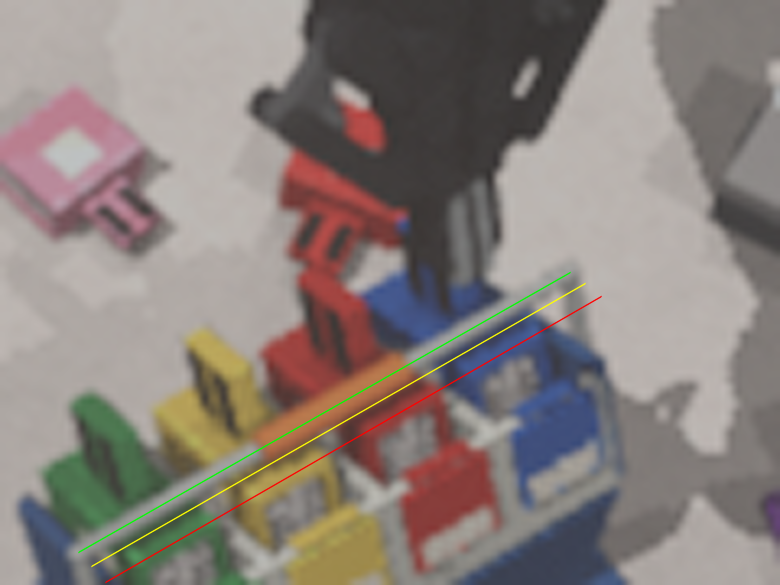

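View pics/top34.png

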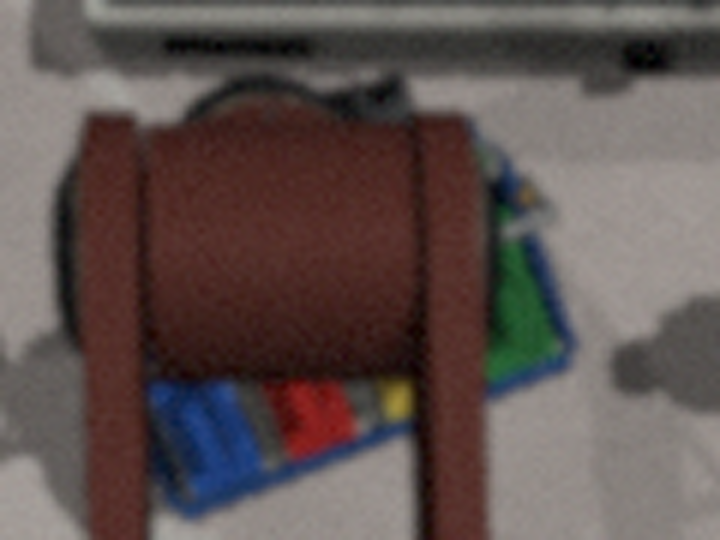

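Request:
apply_moves(deltas=[[0.01, 0, -0.03, 0, -1], [-0.05, 0, -0.02, 0, -1], [-0.05, 0, -0.02, 0, -1], [-0.05, 0, -0.02, 0, -1], [-0.05, 0, -0.02, 0, -1], [-0.03, 0, 0, 0, -1], [0, 0, 0, 0, -1], [0, 0, 0, 0, -1]])

```text
t: 42.1
tool_pos: [0.408, 0.0402, 0.3008]
tool_rot: [-2.979, -0.561, -0.593]
contact_force: [-1.2, 0.1, 0.2]
opening: -0.0004
```

```bash
python3 - <<'E'
from s import *
print("rack now",rackxyz(o["tool_pos"]))
homes("35",("scene","top"))
def bar(q,y0,y1):
    b=np.array([.032+.064*np.sin(q),0,.02+.064*np.cos(q)]);return bay2world(rp,0,[b+[0,y0,0],b+[0,y1,0]])
for n in("scene","top"):
    q=load(f"{n}35.npz");H=hsv(q);C=cloud(q);m=(H[...,0]>6)&(H[...,0]<16)&(H[...,1]>120)
    B=world2bay(rp,0,C.reshape(-1,3)).reshape(C.shape);m&=(np.abs(B[...,1])<.04)&(B[...,0]>.0)&(B[...,0]<.12)&(B[...,2]>.07)
    P=B[m]
    f=lambda v:np.hypot(P[:,0]-.032-.064*np.sin(v[0]),P[:,2]-.02-.064*np.cos(v[0]))-.007
    s=least_squares(f,[.05],loss="soft_l1",f_scale=.001);print(n,m.sum(),"q",s.x,np.median(abs(s.fun)))
S=[]
for q,c in((0,(0,255,0)),(.15,(0,255,255)),(.3,(0,0,255))):
    w=bar(q,-.118,.118);S.append((w[0],w[1],c))
overlay(load("top35.npz"),S,(230,110,350,200),6.5,"pics/ov35.png")
E
```

```text
t 42.1 open -0.0004162786292147257 F [-1.2   0.14  0.25] q [-0.22 -0.84  2.2   0.2   1.45  0.99]
rack now [-0.22178671  0.00911915  0.30080485]
scene red 247 xyz mm [ 1.1 -2.  -0.8] tilt 0.6
scene yellow 265 xyz mm [-0.4 -2.2 -0.4] tilt -0.5
scene green 74 xyz mm [ 0.2 -0.5 -0.4] tilt 0.3
scene blue 183 xyz mm [ 0.6 -5.8 -0.6] tilt 0.0
top red 257 xyz mm [0.3 1.  0.7] tilt 0.3
top yellow 269 xyz mm [0.2 1.3 0.4] tilt 0.2
top green 261 xyz mm [0.7 2.2 0.9] tilt 0.7
top blue 299 xyz mm [ 0.7 -0.7  0.6] tilt 0.2
scene 136 q [-0.00491469] 0.0009780272191880586
top 106 q [0.00112384] 0.0013889191771246424
```

View pics/scene35.png

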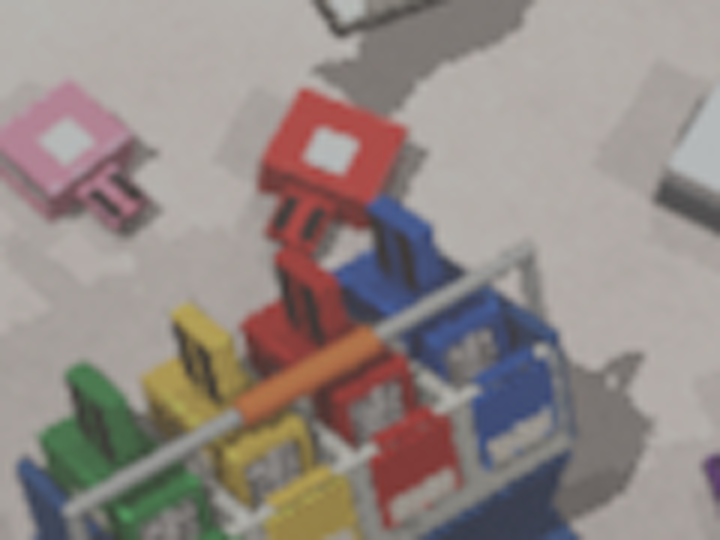

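View pics/ov35.png

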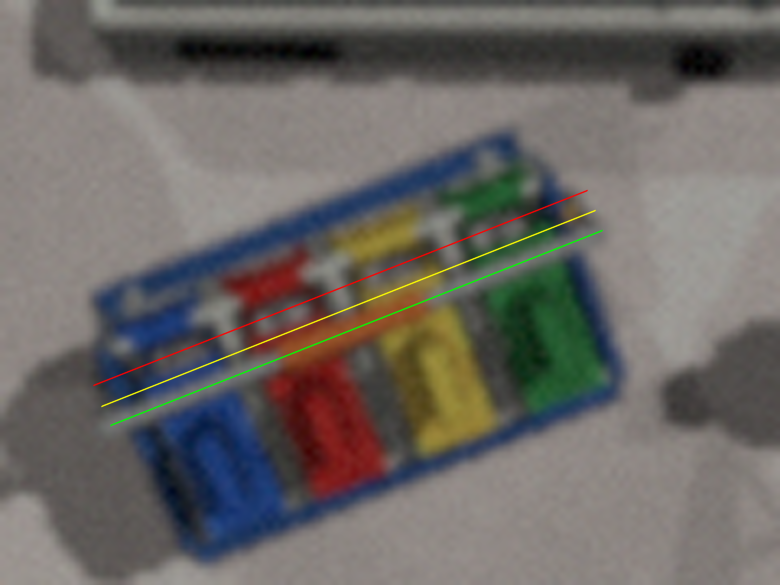

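Both cameras put the keeper at q ≈ 0 rad and show all four magazines home. The arm is clear, so I'm handing in.

```bash
python3 -c "
from station import ctrl
print(ctrl.finish_job())"
```

```text
the job is handed in; nothing more can be done
None
```

The red and blue magazines are now in their own bays, the keeper bar is shut, and I handed the job in at about 42 s of the 69 s allowed. No verdict came back.

- **Red magazine:** I lifted it out of the blue bay along the bay axis, still leaning at about 27°, and lowered it onto the floor of the red bay.
- **Blue magazine:** The tool could only turn about its own axis, so I tilted the magazine by pressing its underside on the rack's far wall. My first try slipped off without tilting it. I then pulled it against the bay's near wall, seated it on the floor and let go.
- **Keeper bar:** With all four home and the bar still open at about 0.95 rad, I pushed it shut with the closed fingers. I gave it one extra push at the stop, and it did not move.

**Last checks, from both cameras with the arm clear:**

| Check | Result | Limit |
|---|---|---|
| Magazines along the bay (x) | within about 1 mm | -5 to +15 mm |
| Magazines off the floor (z) | within about 1 mm | -4 to +5 mm |
| Magazine tilt against the bay | under 1° | 6.9° (0.12 rad) |
| Keeper angle | -0.005 and 0.001 rad | below 0.06 rad |

**Where the checks disagreed:** the two cameras differ by about 3 to 5 mm across the bays. They put the blue magazine at -5.8 mm and -0.7 mm (limit ±8 mm). Measured against its neighbours in each picture, I think it sits 2 to 4 mm off centre.

I did not measure the loose things on the bench again at the end. The arm never came near them, apart from passing well above the wash bottle.

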